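Clamp the stones on the shaker bed and wind its run timer

ROBOT

A 6-joint arm with a two-finger parallel gripper is mounted at the origin on a cart in front of the work surface, level with it; the furniture and walls round the work are solid. World frame = base frame: x ahead of the robot, y to its left, z up, the work surface at z = 0. Lengths are in mm, angles in rad, forces in N, time in s.
With the tool pointing down it reaches from about 350 to 775 mm from the base axis. Payload 7.3 kg.
Tool frame: the origin (TCP) lies between the finger pads; the fingertips stand 17 mm ahead of it and the grasp point (between the pads) lies 2 mm behind it; z points along the fingers, y is the direction in which the jaws open and shut (so a half turn about z gives the same grasp; the last joint's range is limited). The gripper opens to 92 mm and grips with 3 to 60 N. Pads are 19 mm wide; open, the fingers measure 130 mm over their backs; the gripper's body (75 mm by 190 mm) begins 47 mm behind the grasp point.
Start: joints at [-1.374, 0.342, 1.524, -0, 1.275, -0.146], TCP at [176.488, -494.464, 243.741] pointing down, gripper open.
Joint ranges: [-2.53, 2.53], [-0.77, 2.02], [0.04, 2.7], [-1, 4.14], [0.28, 2.66], [-3.11, 3.11]. Speed limits (rad/s): [2.57, 2.57, 3.14, 3.14, 3.14, 3.14].

INTERFACE

Orientations are given as [roll, pitch, yaw] about the fixed x, y, z axes, in that order (R = Rz(yaw) Ry(pitch) Rx(roll)).
In Python, from plant import get_obs, capture, get_calibration, close_job gives the robot as it stands.
- The arm moves only by the tool carry_out, never from a script. Its argument "moves" is one flat list of numbers, 7 for each row, row after row: the shift along the tool's x, y, z normalised to -1 to 1, where 1 is 40 cm, then the turn, a rotation vector about the tool's x, y, z normalised to -1 to 1, where 1 is 30 degrees, then the opening, from 0 (shut) to 1 (fully open). A call has exactly 8 rows; each row is the pose to reach, as a shift and turn from the pose measured when the call began, along the tool's axes at that moment; what a row does not reach only later rows make up. A row lasts 1/10 s, in which the tool goes at most 50 mm and 8.59 degrees, less where a joint would pass 70% of its speed; a pose out of reach is approached as far as the arm can. A call with a number of a shift or a turn outside -1 to 1 is refused whole. A call with a gripper value outside its range is refused whole. The fingers move at their own pace and stop on an object; the grip force is fixed at half the most. Time passes only in rows, so rows that repeat a pose let the fingers close, or fill a call up. It gives the time, the measured TCP pose, the force and the opening at its end, in the units of the state.
- get_obs(): the state, without advancing time (a new reading comes with each control period).
- capture(name): name is "scene" or "top" or "wrist"; returns the picture (420x560x3 uint8, red, green, blue); there is no depth.
- get_calibration(name): a dict with "vfov" (degrees; the focal length in pixels is half the picture's height over the tangent of half this angle, whatever the lens; pixels are square), "cx", "cy" (the principal point, pixels), "dist" ([k1, k2, p1, p2, k3] as OpenCV has them; the pictures are not rectified), "cam_to_world" (4x4, takes a point from camera to world coordinates). Camera axes: x right, y up, looking along -z (the intrinsics and any distortion apply to the point x, -y, -z); pixel columns grow to the right and rows downward; lengths in mm; the calibration is good to about 2 mm. A picture is of the moment at which its call begins: read the wrist's pose just before it. get_calibration takes no time and is no camera call; for the wrist camera it gives the pose at the moment of the call.
- close_job(): hands the job in, once; it reports no verdict.
The state is a dict: "time": time; "joint_positions": joint angles; "dq": joint speeds; "tau": joint torques, N m; "tool_pos": TCP position; "tcp_rot": TCP orientation; "contact_force": force on the tool from outside, world axes, zero at the start; "moment": the same for the moment, N m; "grip_width": finger opening in mm.
Only numpy, scipy, OpenCV 4.12 (cv2) and the standard library are available. Lean on these libraries where they do the work, as an engineer would, in place of code of your own. Each camera call takes 0.05 s, during which the arm holds its last target.

TASK

Load the shaker bed: draw its curved spring arm back until the latch bar drops behind the pin and holds it, then lay every dark sharpening stone in a bay of its own, lengthwise towards you, in the middle of the bay and square with one end against the fixed far edge. Lift the latch bar so that the arm springs shut on the stones and let the bar drop back down; when they are held, wind the run timer's key clockwise as far as it goes. Leave the jar, tins and mug where they are.

Things in the scene. Friction and masses are not known exactly. Their poses are not given: they have to be found in the camera images.
- shaker: shaker bed, fixed: grey L-shaped deck (170 x 360 mm, with a wing for the latch at its near left), top 20 mm above this origin (on the cabinet top). x points away from the robot, y left. Three bays lie side by side, 76 mm apart, along the fixed far edge, parted by pale ribs 5 mm high and 22 mm wide (bay 54 mm wide); each takes one stone lying with its 62 mm length along the deck's x, one end against the edge
- fixed_edge (a point): middle of the fixed edge, a steel strip 300 mm long (along the bed's y) and 16 mm high across the far side of the deck; this point is on its near face (bed x = +90 mm), at deck level
- clip_pivot (a point): upright axis about which the curved arm turns, at bed x = 0, y = -146 mm; the arm runs to the left in front of the bays. Shut, its three sprung pads press the stones' near ends with about 3 N each and push home square stones left up to 8 mm short of the edge. Drawn back and caught, the pads stand at least 18 mm clear of stones set against the edge
- bay_0 (a point): where the centre of a stone seated in the left bay comes to lie (stone on the deck, end on the fixed edge); x away from the robot, y left; 13 mm above the deck
- bay_1 (a point): where the centre of a stone seated in the middle bay comes to lie (stone on the deck, end on the fixed edge); x away from the robot, y left; 13 mm above the deck
- bay_2 (a point): where the centre of a stone seated in the right bay comes to lie (stone on the deck, end on the fixed edge); x away from the robot, y left; 13 mm above the deck
- clip (a joint): angle of the sprung curved arm: 0 = shut, grows as its free left end is drawn towards the robot (anticlockwise from above), stop 0.48. From 0.29 its tip pin (300 mm from the pivot) lifts the latch bar by itself; past 0.41 the bar drops behind the pin, and the arm let go stays caught at about 0.40. Spring 7 to 8 N at the handle; damped, shuts in about 0.5 s
- clip_handle (a point): grip point on the arm's upright black handle post: 14 mm in diameter, its top 14 mm above this point, the arm's top about 33 mm below it. From the pivot it is at x -10.6 mm, y +252 mm in the arm's frame, which equals the bed's when shut and turns with the joint. When caught, the latch bar is 20 mm or more to the left of the post
- latch (a joint): angle of the steel gravity latch bar: 0 = down at rest, grows as its far end is lifted, stop 0.7. Lifted beyond 0.35 it clears the arm's pin, and the arm springs shut underneath; let go, it falls back to 0 by its weight (140 g). Lifting it off the loaded pin takes about 3 N
- latch_knob (a point): centre of the black ball knob, 20 mm in diameter, on top of the latch bar's far end; ball bottom 6 mm above the bar. At rest it is at bed x = -93 mm, y = +132 mm, height 93 mm: 72 mm beyond and 41 mm above the bar's axis
- latch_pivot (a point): middle of the level axis, along the bed's y, about which the latch bar turns: bed x = -165 mm, y = +132 mm, 52 mm above the cabinet top
- timer: spring-wound run timer, a grey box 90 x 90 x 52 mm fixed to the cabinet top, origin under its middle; a round white dial with a black T-shaped key on top, a broad tick at the fully wound end
- timer_key (a joint): how far the timer key is wound, rad: 0 = run down, grows as it is turned clockwise seen from above, hard stop (fully wound) at 3.4. Needs 0.09 to 0.15 N m; it stays where it is left, so it can be wound by partial turns
- timer_grip (a point): grip point in the key's upright blade, on its axis of turning, 76.5 mm above the cabinet top; the blade is 48 mm along this point's x, 12 mm thick along its y, and reaches 12 mm above and 16 mm below the point
- stone_0_c (a point): a plain dark rectangular sharpening stone, 40 x 62 x 26 mm (x, y, z), about 0.16 kg; this point is its very centre, z up, x across its 40 mm width, y along its 62 mm length. Two or three such stones are present from start to start; None for the absent one
- stone_1_c (a point): a plain dark rectangular sharpening stone, 40 x 62 x 26 mm (x, y, z), about 0.16 kg; this point is its very centre, z up, x across its 40 mm width, y along its 62 mm length. Two or three such stones are present from start to start; None for the absent one
- stone_2_c (a point): a plain dark rectangular sharpening stone, 40 x 62 x 26 mm (x, y, z), about 0.16 kg; this point is its very centre, z up, x across its 40 mm width, y along its 62 mm length. Two or three such stones are present from start to start; None for the absent one
- coffee_jar: bystander: jar with a red lid, 81 x 145 mm, standing; origin under its middle
- tin_a: bystander: food tin 75 x 110 mm, standing; origin under its middle
- paint_tin: bystander: paint tin 102 x 119 mm, standing; origin under its middle
- mug: bystander: white dotted mug, 91 mm high; origin under its middle
Mind the look-alikes: they are no part of the job. Leave any turquoise look-alike of the part that bears stone_0_c alone.

How it is judged:
By the outcome, as a careful person would: the job done as asked, in the order asked, and still so for the second after the job is handed in, with the robot touching nothing.
Of stone_0, stone_1, stone_2 only 2 to 3 are there at a start; the rules pass over those that are not, and their reading is None.
At some moment in a run one of stone_0, stone_1, stone_2 may be knocked a few centimetres aside while the robot is not near it.
Once in a run the grip may slacken for a moment while it holds something.
It also fails if it takes over 210 s, if anything falls off the work surface, if the arm or the gripper's body presses on something with over 40 N, if the wrist force passes 120 N, or if a joint passes its speed limit or range.

## Working session

There is one attempt and no reset: what is moved stays moved. The work goes in short steps, Python scripts to look and compute and a tool call to move; the robot and the scene stay as the last step left them, time stands still between calls to the robot, and variables do not carry over. Pictures are saved under pics/ and viewed, and the job is handed in when it is done.

Besides the shell and the picture viewer there is one more tool, called after "Emit:" by a JSON object that holds its "fn" and its "kwargs". carry_out: Moves the arm, as the interface text tells. Scaled input: -1 to 1 covers 40 cm each way for a shift and 30 degrees each way for a turn. Its arguments: {"type":"object","properties":{"moves":{"type":"array","items":{"type":"number"}}},"required":["moves"]}

```bash
ls; mkdir -p pics; python3 - <<'E'
from plant import *
import cv2
o=get_obs(); print(o)
for n in("scene","top","wrist"):
    c=get_calibration(n); print(n,c)
    cv2.imwrite(f"pics/{n}0.png",capture(n)[:,:,::-1])
E
```

```text
pics
{'time': 0.0, 'joint_positions': array([-1.37400077e+00,  3.42707876e-01,  1.52502653e+00,  1.00736960e-05,
        1.27539101e+00, -1.45997152e-01]), 'dq': array([-0.00063417, -0.0012114 ,  0.00254999,  0.00119356,  0.00024974,
        0.00013381]), 'tau': array([-4.74817516e-04, -4.31244600e+01, -2.44220763e+01,  7.14959647e-02,
        5.58614067e-02, -1.14956806e-04]), 'tool_pos': array([ 176.41162826, -494.066243  ,  243.0493276 ]), 'tcp_rot': array([-3.14007760e+00, -2.32515383e-04,  3.42789591e-01]), 'contact_force': array([-0.11697067, -0.03558009, -0.4292158 ]), 'moment': array([0.0136684 , 0.08057824, 0.00549614]), 'grip_width': 91.65403871926802}
scene {'vfov': 46.1176580635939, 'cx': 275.0064718306424, 'cy': 203.84811797241406, 'dist': array([-0.15236461,  0.        ,  0.        ,  0.        ,  0.        ]), 'cam_to_world': array([[-6.51119357e-01,  4.27448550e-01, -6.27161318e-01,
        -2.77165110e+02],
       [-7.58974234e-01, -3.65286970e-01,  5.39002358e-01,
         7.31824141e+02],
       [ 1.30191875e-03,  8.26954150e-01,  5.62267853e-01,
         8.5657631
[... 442 characters left out ...]
0],
       [-1.19644499e-02,  6.94378435e-02,  9.97514530e-01,
         1.42308423e+03],
       [ 0.00000000e+00,  0.00000000e+00,  0.00000000e+00,
         1.00000000e+00]])}
wrist {'vfov': 60.82403035363501, 'cx': 280.6435947061219, 'cy': 207.03114516186645, 'dist': array([-0.03832529,  0.        ,  0.        ,  0.        ,  0.        ]), 'cam_to_world': array([[ 3.36574710e-01,  9.12343414e-01,  2.33124346e-01,
         2.38959834e+02],
       [-9.41656566e-01,  3.26258610e-01,  8.26935978e-02,
        -4.70943901e+02],
       [-6.13865803e-04, -2.47355645e-01,  9.68924563e-01,
         3.83621981e+02],
       [ 0.00000000e+00,  0.00000000e+00,  0.00000000e+00,
         1.00000000e+00]])}
```

View pics/top0.png

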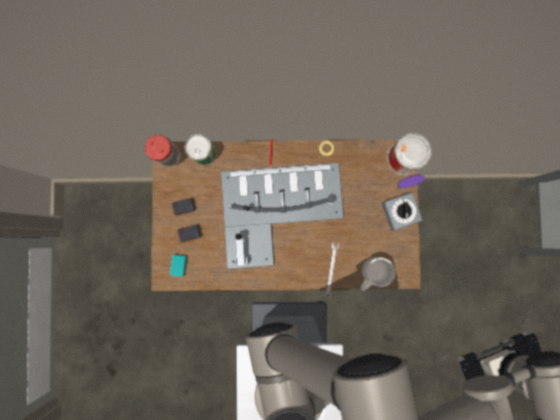

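View pics/scene0.png

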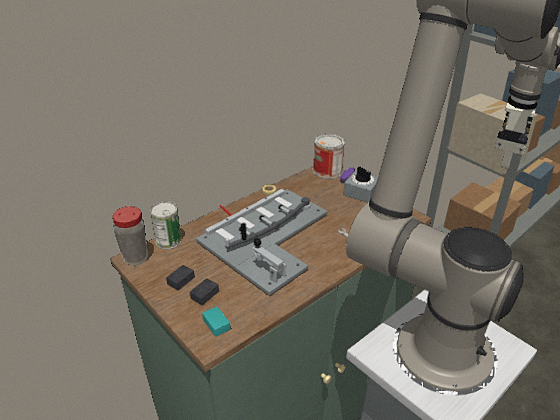

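View pics/wrist0.png

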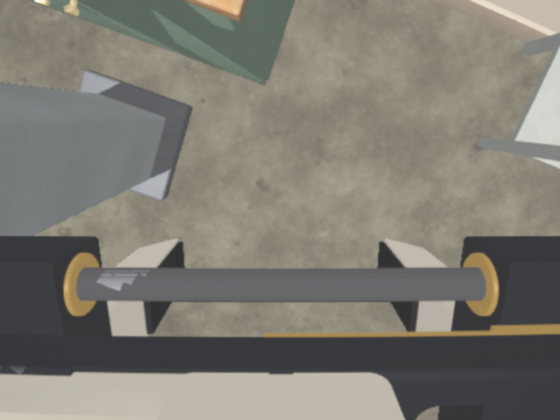

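Two dark stones at about (183,206) and (189,233) in the top view, the turquoise look-alike at (178,265), the bed in the middle and the timer at (403,211).

```bash
cat > h.py <<'E'
import numpy as np, cv2, json
from scipy.spatial.transform import Rotation as R
from plant import *
def K(c):
    f=210/np.tan(np.radians(c['vfov']/2)); return np.array([[f,0,c['cx']],[0,f,c['cy']],[0,0,1]])
def px2w(c,uv,z):
    uv=np.array(uv,float).reshape(-1,1,2)
    n=cv2.undistortPoints(uv,K(c),c['dist']).reshape(-1,2)
    d=np.c_[n[:,0],-n[:,1],-np.ones(len(n))]@c['cam_to_world'][:3,:3].T
    o=c['cam_to_world'][:3,3]; t=(np.asarray(z)-o[2])/d[:,2]
    return o+d*t[:,None]
def w2px(c,P):
    P=np.array(P,float).reshape(-1,3); T=c['cam_to_world']
    q=(P-T[:3,3])@T[:3,:3]; q=q*[1,-1,-1]
    return cv2.projectPoints(q.reshape(-1,1,3),np.zeros(3),np.zeros(3),K(c),c['dist'])[0].reshape(-1,2)
def zoom(img,x0,y0,w,h,s,name):
    cv2.imwrite("pics/"+name,cv2.resize(img[y0:y0+h,x0:x0+w,::-1],None,fx=s,fy=s,interpolation=cv2.INTER_CUBIC))
def obs():
    o=get_obs(); print('t',round(o['time'],2),'p',np.round(o['tool_pos'],1),'rpy',np.round(o['tcp_rot'],4),'F',np.round(o['contact_force'],1),'M',np.round(o['moment'],2),'w',round(o['grip_width'],1),'q',np.round(o['joint_positions'],2)); return o
def plan(p,yaw=None,o=None,rpy=None):
    """shift/turn normalised to reach world p, tool down with yaw"""
    o=o or get_obs(); R0=R.from_euler('xyz',o['tcp_rot'])
    d=R0.inv().apply(np.array(p)-o['tool_pos'])/400
    if rpy is None: rpy=[np.pi,0,yaw if yaw is not None else o['tcp_rot'][2]]
    rv=(R0.inv()*R.from_euler('xyz',rpy)).as_rotvec(degrees=True)/30
    print('shift',np.round(d,4),'turn',np.round(rv,4)); return d,rv
E
python3 - <<'E'
from h import *
im=cv2.imread('pics/top0.png')[:,:,::-1]
zoom(im,150,130,200,150,4,'z1.png')
zoom(im,340,130,100,80*2,4,'z2.png')
c=get_calibration('top')
print(px2w(c,[(183,206),(189,233)],26), px2w(c,[(403,211)],76), px2w(c,[(332,169)],20))
E
```

```text
[[571.17702234 316.75756827  26.        ]
 [489.64384822 298.1001869   26.        ]] [[ 547.07744087 -332.66830387   76.        ]] [[ 680.09376903 -134.48415074   20.        ]]
```

View pics/z1.png

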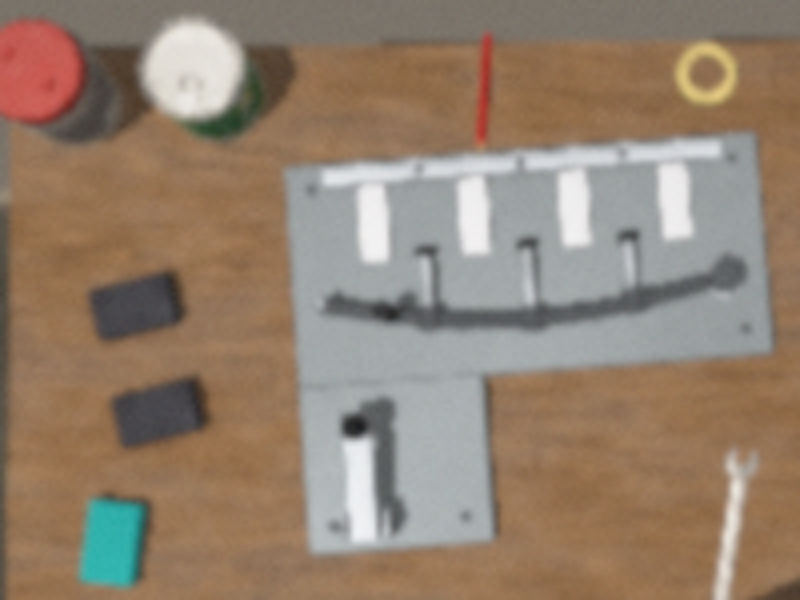

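View pics/z2.png

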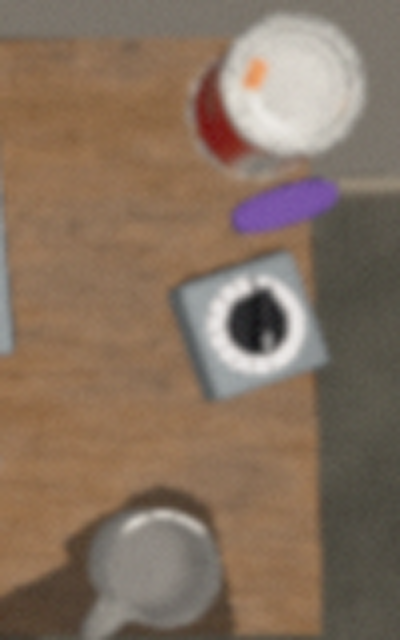

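```bash
python3 - <<'E'
from h import *
c=get_calibration('top')
obs()
plan([320,-230,330],0.17)
f=lambda l:[(150+(x+.5)/4-.5,130+(y+.5)/4-.5) for x,y in l]
z=np.array([20]*6)
P=px2w(c,f([(285,170),(752,132),(772,352),(310,553),(494,540),(486,377)]),z);print(P.round(1))
print(px2w(c,f([(323,186),(722,155)]),[20,20]).round(1))
print(px2w(c,f([(355,424)]),[93]).round(1))
E
```

```text
t 0.15 p [ 176.4 -494.2  243.2] rpy [-3.1404e+00 -2.0000e-04  3.4280e-01] F [-0.2  0.1  0.4] M [ 0.03  0.05 -0.02] w 91.7 q [-1.37  0.34  1.52 -0.    1.28 -0.15]
shift [ 0.5601 -0.5016 -0.2163] turn [-2.200e-03 -1.000e-04  3.301e-01]
[[ 673.9  203.    20. ]
 [ 699.5 -151.9   20. ]
 [ 532.2 -164.1   20. ]
 [ 384.4  184.    20. ]
 [ 393.2   46.    20. ]
 [ 515.3   51.2   20. ]]
[[ 661.3  174.1   20. ]
 [ 682.1 -128.8   20. ]]
[[479.8 142.4  93. ]]
```

Emit:
{"fn": "carry_out", "kwargs": {"moves": [0.56,-0.5,-0.216,0,0,0.33,1,0.56,-0.5,-0.216,0,0,0.33,1,0.56,-0.5,-0.216,0,0,0.33,1,0.56,-0.5,-0.216,0,0,0.33,1,0.56,-0.5,-0.216,0,0,0.33,1,0.56,-0.5,-0.216,0,0,0.33,1,0.56,-0.5,-0.216,0,0,0.33,1,0.56,-0.5,-0.216,0,0,0.33,1]}}

```text
time: 0.95
tool_pos: [320.9, -229.5, 330.4]
tcp_rot: [3.141, -0.001, 0.174]
contact_force: [-0.2, -0.9, -0.5]
grip_width: 91.6
```

```bash
python3 - <<'E'
from h import *
obs()
plan([470,40,400],0.0685)
E
```

```text
t 0.95 p [ 320.9 -229.5  330.4] rpy [ 3.1414e+00 -8.0000e-04  1.7360e-01] F [-0.2 -0.9 -0.5] M [-0.03 -0.04  0.01] w 91.6 q [-0.82  0.03  1.67  0.    1.43  0.58]
shift [ 0.4837 -0.5991 -0.1736] turn [ 0.0003 -0.0015  0.2008]
```

Emit:
{"fn": "carry_out", "kwargs": {"moves": [0.484,-0.6,-0.174,0,0,0.2,1,0.484,-0.6,-0.174,0,0,0.2,1,0.484,-0.6,-0.174,0,0,0.2,1,0.484,-0.6,-0.174,0,0,0.2,1,0.484,-0.6,-0.174,0,0,0.2,1,0.484,-0.6,-0.174,0,0,0.2,1,0.484,-0.6,-0.174,0,0,0.2,1,0.484,-0.6,-0.174,0,0,0.2,1]}}

```text
time: 1.75
tool_pos: [471.4, 40.8, 399.2]
tcp_rot: [3.142, 0.0, 0.071]
contact_force: [-0.7, -0.5, -0.6]
grip_width: 91.6
```

```bash
cat > look.py <<'E'
from h import *
import sys,pickle
n=sys.argv[1]; cam=sys.argv[2] if len(sys.argv)>2 else 'wrist'
obs(); c=get_calibration(cam); im=capture(cam)
pickle.dump((c,im),open(f'{n}.pkl','wb')); cv2.imwrite(f'pics/{n}.png',im[:,:,::-1])
E
python3 look.py w1
```

```text
t 1.75 p [471.4  40.8 399.2] rpy [3.1415e+00 5.0000e-04 7.0900e-02] F [-0.7 -0.5 -0.6] M [0.04 0.02 0.02] w 91.6 q [-0.08  0.17  1.34 -0.    1.64  1.42]
```

View pics/w1.png

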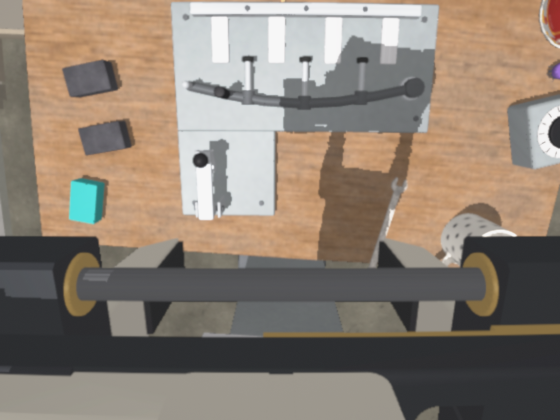

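```bash
python3 - <<'E'
from h import *
im=cv2.imread('pics/w1.png')[:,:,::-1]
zoom(im,165,0,140,110,5.5,'z3.png')
zoom(im,300,0,140,140,4,'z4.png')
zoom(im,50,45,90,190,3.15,'z5.png')
E
```

```text
(no output)
```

View pics/z3.png

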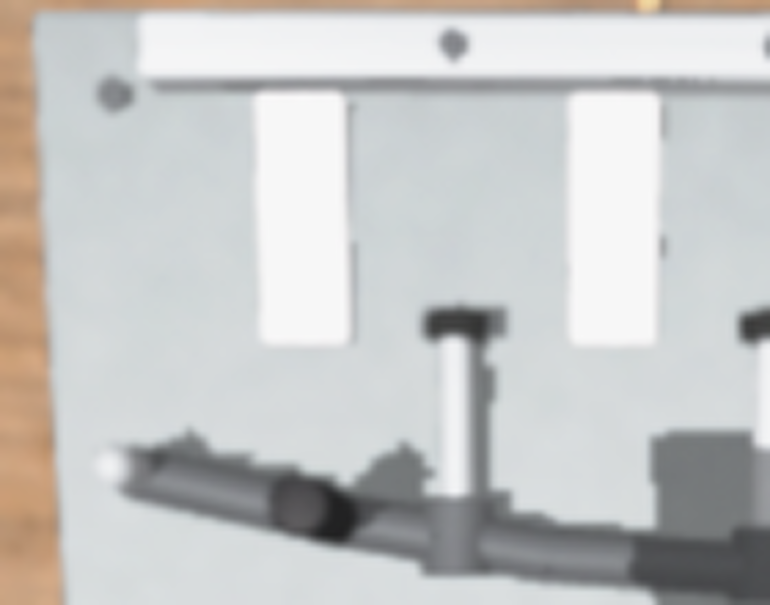

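View pics/z4.png

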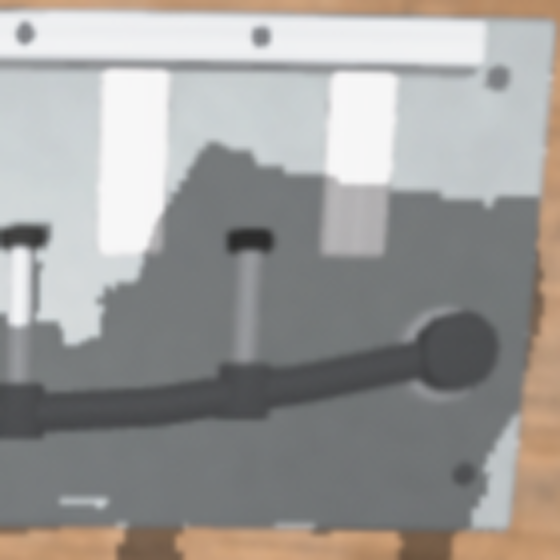

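View pics/z5.png

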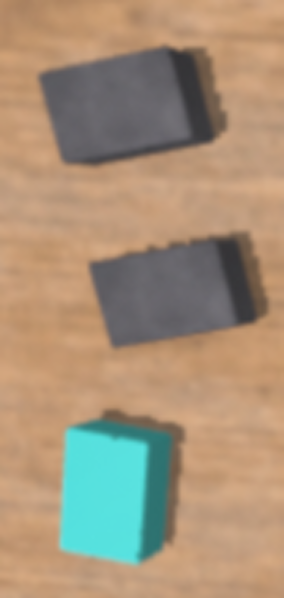

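```bash
cat > fit.py <<'E'
from h import *
import pickle
from scipy.optimize import least_squares
c,im=pickle.load(open('w1.pkl','rb'))
z3=lambda x,y:(165+(x+.5)/5.5-.5,(y+.5)/5.5-.5)
z4=lambda x,y:(300+(x+.5)/4-.5,(y+.5)/4-.5)
z5=lambda x,y:(50+(x+.5)/3.15-.5,45+(y+.5)/3.15-.5)
pts=[]# uv, y, z, kind
for f,y,a in [(z3,114,[(255,92),(345,92),(260,345),(352,344)]),(z3,38,[(568,92),(660,92),(569,345),(657,345)]),
 (z4,-38,[(104,69),(168,69),(98,253),(163,252)]),(z4,-114,[(332,72),(396,73),(320,253),(386,255)])]:
    for i,p in enumerate(a): pts.append((f(*p),y+(11 if i%2==0 else -11),25,'f' if i<2 else 'n'))
pts.append((z3(138,78),150,36,'s')); pts.append((z4(485,68),-150,36,'s'))
uv=np.array([p[0] for p in pts])
def bed(q,P):
    P=np.atleast_2d(P);c_,s=np.cos(q[2]),np.sin(q[2])
    return np.c_[q[0]+c_*P[:,0]-s*P[:,1],q[1]+s*P[:,0]+c_*P[:,1],P[:,2]]
def res(v):
    P=[[{'f':v[3],'n':v[4],'s':90}[k],y,z] for _,y,z,k in pts]
    return (w2px(c,bed(v,P))-uv).ravel()
r=least_squares(res,[582,16,.07,85,25]);print(r.x,np.abs(r.fun).max(),r.fun.round(1))
q=r.x[:3]; np.save('bed.npy',q)
for n,P in dict(knob=[-93,132,93],handle=[-10.6,106,86],bay0=[59,76,33],bay1=[59,0,33],bay2=[59,-76,33],pivot=[0,-146,60]).items():
    print(n,bed(q,P).round(1),w2px(c,bed(q,P)).round(1))
# stones
for nm,cs in dict(a=[(40,75),(165,47),(190,137),(65,163)],b=[(90,263),(217,239),(240,325),(113,347)]).items():
    W=px2w(c,[z5(*p) for p in cs],[26]*4); print(nm,W.mean(0).round(1),[round(np.linalg.norm(W[i]-W[(i+1)%4]),1) for i in range(4)])
    d=(W[0]-W[1])+(W[3]-W[2]); print('long dir angle',np.arctan2(d[1],d[0]))
E
python3 fit.py
```

```text
[5.77597134e+02 1.72090384e+01 6.59464753e-02 9.01209028e+01
 3.26735366e+01] 0.5523005390662661 [-0.6 -0.1 -0.3 -0.1  0.1 -0.2 -0.5 -0.   0.   0.  -0.   0.1 -0.  -0.1
  0.2 -0.  -0.2 -0.1  0.5  0.1  0.  -0.3 -0.   0.1  0.1  0.   0.6  0.1
  0.3  0.4 -0.1  0.2 -0.2  0.4  0.1 -0.4]
knob [[476.1 142.8  93. ]] [[200.1 160.8]]
handle [[560.  122.3  86. ]] [[219.5  92.5]]
bay0 [[631.5  96.9  33. ]] [[247.2  40.1]]
bay1 [[636.5  21.1  33. ]] [[305.   40.5]]
bay2 [[641.5 -54.7  33. ]] [[362.5  41.1]]
pivot [[ 587.2 -128.5   60. ]] [[418.8  86.8]]
a [570.3 317.2  26. ] [np.float64(57.9), np.float64(38.1), np.float64(58.5), np.float64(37.7)]
long dir angle 1.8222150452245185
b [490.  298.4  26. ] [np.float64(60.3), np.float64(38.8), np.float64(61.0), np.float64(38.3)]
long dir angle 1.8048408259491087
```

```bash
python3 - <<'E'
from h import *
from fit import bed,z3
q=np.load('bed.npy')
s=get_calibration('scene');w=__import__('pickle').load(open('w1.pkl','rb'))[0]
for z in (70,80,90,100,110): print(z,w2px(w,bed(q,[-10.6,106,z])).round(1),w2px(s,bed(q,[-10.6,106,z])).round(1), 'knob',w2px(s,bed(q,[-93,132,z])).round(1))
im=cv2.imread('pics/scene0.png')[:,:,::-1]
zoom(im,190,180,150,120,5,'z6.png')
print('handle uv',z3(298,502))
obs(); P=bed(q,[-10.6,106,150])[0]; plan(P,1.637)
E
```

```text
[5.77597134e+02 1.72090384e+01 6.59464753e-02 9.01209028e+01
 3.26735366e+01] 0.5523005390662661 [-0.6 -0.1 -0.3 -0.1  0.1 -0.2 -0.5 -0.   0.   0.  -0.   0.1 -0.  -0.1
  0.2 -0.  -0.2 -0.1  0.5  0.1  0.  -0.3 -0.   0.1  0.1  0.   0.6  0.1
  0.3  0.4 -0.1  0.2 -0.2  0.4  0.1 -0.4]
knob [[476.1 142.8  93. ]] [[200.1 160.8]]
handle [[560.  122.3  86. ]] [[219.5  92.5]]
bay0 [[631.5  96.9  33. ]] [[247.2  40.1]]
bay1 [[636.5  21.1  33. ]] [[305.   40.5]]
bay2 [[641.5 -54.7  33. ]] [[362.5  41.1]]
pivot [[ 587.2 -128.5   60. ]] [[418.8  86.8]]
a [570.3 317.2  26. ] [np.float64(57.9), np.float64(38.1), np.float64(58.5), np.float64(37.7)]
long dir angle 1.8222150452245185
b [490.  298.4  26. ] [np.float64(60.3), np.float64(38.8), np.float64(61.0), np.float64(38.3)]
long dir angle 1.8048408259491087
70 [[221.6  93.3]] [[243.2 230.4]] knob [[257.2 249.1]]
80 [[220.3  92.8]] [[243.1 227.4]] knob [[257.2 246. ]]
90 [[219.   92.2]] [[243.  224.3]] knob [[257.1 242.9]]
100 [[217.5  91.7]] [[242.8 221.2]] knob [[257.  239.7]]
110 [[216.1  91.1]] [[242.7 218.1]] knob [[256.9 236.5]]
handle uv (218.77272727272728, 90.86363636363636)
t 1.8 p [470.6  39.6 398.9] rpy [3.141e+00 1.400e-03 6.940e-02] F [-1.  -0.9  0. ] M [-0.01  0.   -0.06] w 91.9 q [-0.08  0.17  1.34 -0.    1.64  1.42]
shift [ 0.2382 -0.1911  0.6219] turn [-1.2000e-03  2.9000e-03 -2.9938e+00]
```

View pics/z6.png

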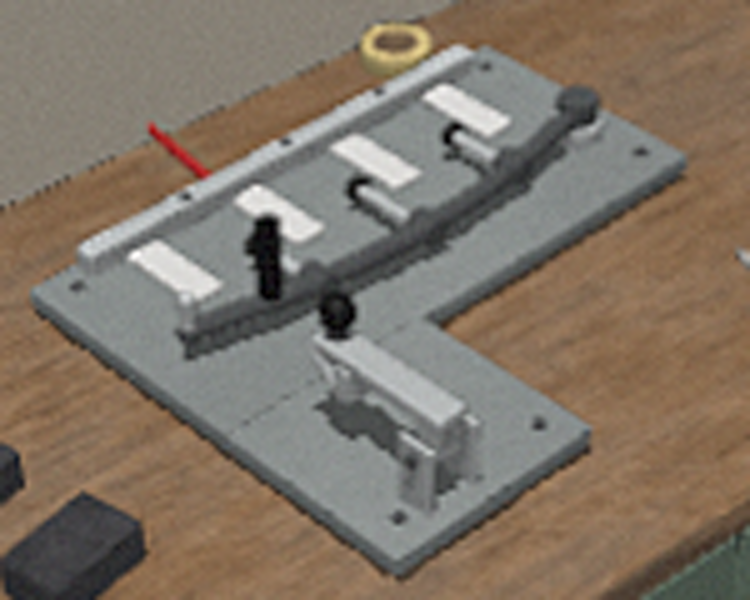

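Emit:
{"fn": "carry_out", "kwargs": {"moves": [0.12,-0.1,0.2,0,0,-0.5,0.43,0.238,-0.191,0.4,0,0,-1,0.43,0.238,-0.191,0.4,0,0,-1,0.43,0.238,-0.191,0.4,0,0,-1,0.43,0.238,-0.191,0.4,0,0,-1,0.43,0.238,-0.191,0.4,0,0,-1,0.43,0.238,-0.191,0.4,0,0,-1,0.43,0.238,-0.191,0.4,0,0,-1,0.43]}}

```text
time: 2.6
tool_pos: [560.5, 121.0, 240.9]
tcp_rot: [3.14, -0.001, 0.591]
contact_force: [0.3, 0.8, -0.4]
grip_width: 40.1
```

Emit:
{"fn": "carry_out", "kwargs": {"moves": [0,0,0,0,0,-0.25,0.43,0,0,0,0,0,-0.5,0.43,0,0,0,0,0,-0.75,0.43,0,0,0,0,0,-1,0.43,0,0,0,0,0,-1,0.43,0,0,0,0,0,-1,0.43,0,0,0,0,0,-1,0.43,0,0,0,0,0,-1,0.43]}}

```text
time: 3.4
tool_pos: [560.5, 120.9, 241.2]
tcp_rot: [3.139, -0.001, 1.113]
contact_force: [0.0, -0.6, -0.3]
grip_width: 39.2
```

```bash
sed -i 's/^r=least/r=least/; ' fit.py; cat >> h.py <<'E'
def bed(q,P):
    P=np.atleast_2d(P);c_,s=np.cos(q[2]),np.sin(q[2])
    return np.c_[q[0]+c_*P[:,0]-s*P[:,1],q[1]+s*P[:,0]+c_*P[:,1],P[:,2]]
try: q=np.load('bed.npy')
except Exception: pass
def hnd(th,z):
    a=R.from_euler('z',th).apply([-10.6,252,0]); return bed(q,[a[0],a[1]-146,z])[0]
E
python3 - <<'E'
from h import *
obs(); plan(hnd(0,150),1.637)
E
```

```text
t 3.4 p [560.5 120.9 241.2] rpy [ 3.1388e+00 -6.0000e-04  1.1129e+00] F [ 0.  -0.6 -0.3] M [-0.06 -0.03 -0.03] w 39.2 q [ 0.08  0.43  1.39 -0.    1.31  0.54]
shift [ 0.0025 -0.0032  0.228 ] turn [ 5.4000e-03  2.0000e-04 -1.0009e+00]
```

Emit:
{"fn": "carry_out", "kwargs": {"moves": [0,0,0.05,0,0,-0.25,0.43,0,0,0.1,0,0,-0.5,0.43,0.002,-0.003,0.15,0,0,-0.75,0.43,0.002,-0.003,0.228,0,0,-1,0.43,0.002,-0.003,0.228,0,0,-1,0.43,0.002,-0.003,0.228,0,0,-1,0.43,0.002,-0.003,0.228,0,0,-1,0.43,0.002,-0.003,0.228,0,0,-1,0.43]}}

```text
time: 4.2
tool_pos: [560.9, 122.1, 151.6]
tcp_rot: [3.136, 0.001, 1.635]
contact_force: [-0.1, 0.7, -0.1]
grip_width: 38.9
```

```bash
python3 look.py w2; python3 - <<'E'
from h import *
c=get_calibration('wrist')
print(w2px(c,[hnd(0,94),hnd(0,47)]))
plan(hnd(0,86),1.637)
E
```

```text
t 4.2 p [560.9 122.1 151.6] rpy [3.1360e+00 8.0000e-04 1.6348e+00] F [-0.1  0.7 -0.1] M [-0.02 -0.08  0.02] w 38.9 q [ 0.08  0.51  1.52 -0.    1.1   0.02]
[[278.5265529  234.20434108]
 [278.55429336 212.85042479]]
shift [ 0.0006 -0.0025  0.1636] turn [ 0.01    0.0014 -0.0034]
```

View pics/w2.png

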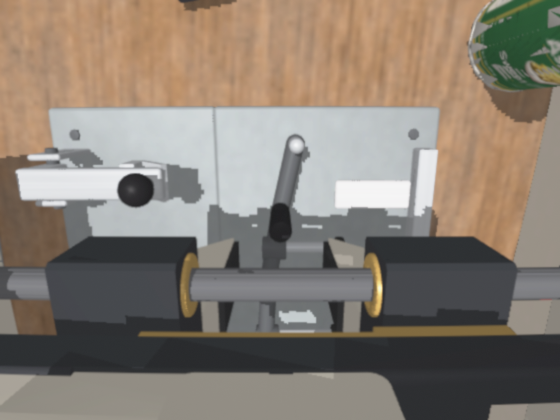

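Post top at about (281,222), between the fingers; descend.

Emit:
{"fn": "carry_out", "kwargs": {"moves": [0,-0.0025,0.03,0,0,0,0.43,0,-0.0025,0.07,0,0,0,0.43,0,-0.0025,0.11,0,0,0,0.43,0,-0.0025,0.14,0,0,0,0.43,0,-0.0025,0.16,0,0,0,0.43,0,-0.0025,0.164,0,0,0,0.43,0,-0.0025,0.164,0,0,0,0.43,0,-0.0025,0.164,0,0,0,0.43]}}

```text
time: 5.05
tool_pos: [560.5, 122.1, 86.4]
tcp_rot: [3.135, 0.001, 1.635]
contact_force: [-0.5, 0.3, 0.4]
grip_width: 39.3
```

```bash
python3 look.py s1 scene;  python3 - <<'E'
from h import *
o=get_obs()
im=cv2.imread('pics/s1.png')[:,:,::-1]
zoom(im,190,150,150,140,4,'z7.png')
for th in np.linspace(0.0,.45,10):
    print(round(th,2),end=' '); p=hnd(th,86)
    # finger far contacts post: TCP offset
    plan(p,1.637,o)
E
```

```text
t 5.05 p [560.5 122.1  86.4] rpy [3.1352e+00 7.0000e-04 1.6352e+00] F [-0.5  0.3  0.4] M [ 0.01 -0.07  0.1 ] w 39.3 q [ 0.08  0.59  1.59 -0.    0.95  0.02]
0.0 shift [ 0.0006 -0.0012  0.0012] turn [ 0.0125  0.0015 -0.0034]
0.05 shift [-0.0015 -0.0326  0.001 ] turn [ 0.0125  0.0015 -0.0034]
0.1 shift [-0.0053 -0.0639  0.0008] turn [ 0.0125  0.0015 -0.0034]
0.15 shift [-0.0106 -0.095   0.0006] turn [ 0.0125  0.0015 -0.0034]
0.2 shift [-0.0174 -0.1258  0.0004] turn [ 0.0125  0.0015 -0.0034]
0.25 shift [-0.0258 -0.1562  0.0002] turn [ 0.0125  0.0015 -0.0034]
0.3 shift [-3.560e-02 -1.861e-01  1.000e-04] turn [ 0.0125  0.0015 -0.0034]
0.35 shift [-4.700e-02 -2.155e-01 -1.000e-04] turn [ 0.0125  0.0015 -0.0034]
0.4 shift [-0.0598 -0.2443 -0.0003] turn [ 0.0125  0.0015 -0.0034]
0.45 shift [-0.074  -0.2724 -0.0005] turn [ 0.0125  0.0015 -0.0034]
```

View pics/z7.png

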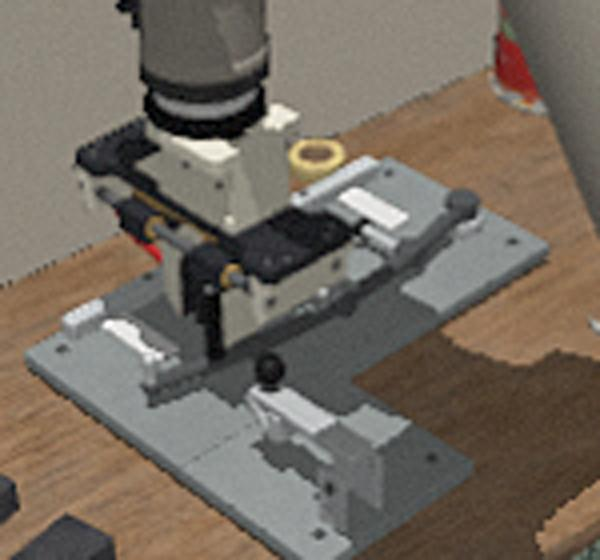

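Emit:
{"fn": "carry_out", "kwargs": {"moves": [0,-0.001,0,0,0,0,0.2,0,-0.001,0,0,0,0,0.2,0,-0.001,0,0,0,0,0.2,0,-0.001,0,0,0,0,0.2,0,-0.001,0,0,0,0,0.2,-0.001,-0.016,0,0,0,0,0.2,-0.0015,-0.032,0,0,0,0,0.2,-0.0035,-0.048,0,0,0,0,0.2]}}

```text
time: 5.9
tool_pos: [543.2, 120.0, 86.7]
tcp_rot: [3.13, -0.0, 1.635]
contact_force: [7.0, 3.6, -4.5]
grip_width: 18.4
```

```bash
cat > pl.py <<'E'
from h import *
import sys
o=obs()
for th in map(float,sys.argv[1:]): plan(hnd(th,86),1.637,o)
E
python3 pl.py .1 .15 .2 .25 .3 .35
```

```text
t 5.9 p [543.2 120.   86.7] rpy [ 3.1297e+00 -2.0000e-04  1.6349e+00] F [ 7.   3.6 -4.5] M [ 0.67 -1.29  0.11] w 18.4 q [0.08 0.56 1.65 0.   0.92 0.02]
shift [-0.0029 -0.0205  0.0014] turn [ 0.0228 -0.0004 -0.0041]
shift [-0.0082 -0.0516  0.001 ] turn [ 0.0228 -0.0004 -0.0041]
shift [-0.015  -0.0824  0.0007] turn [ 0.0228 -0.0004 -0.0041]
shift [-0.0234 -0.1128  0.0003] turn [ 0.0228 -0.0004 -0.0041]
shift [-0.0333 -0.1427 -0.    ] turn [ 0.0228 -0.0004 -0.0041]
shift [-0.0446 -0.1721 -0.0004] turn [ 0.0228 -0.0004 -0.0041]
```

Emit:
{"fn": "carry_out", "kwargs": {"moves": [-0.003,-0.0205,0,0,0,0,0.2,-0.0055,-0.036,0,0,0,0,0.2,-0.008,-0.0516,0,0,0,0,0.2,-0.0116,-0.067,0,0,0,0,0.2,-0.015,-0.0824,0,0,0,0,0.2,-0.019,-0.098,0,0,0,0,0.2,-0.0234,-0.113,0,0,0,0,0.2,-0.0333,-0.143,0,0,0,0,0.2]}}

```text
time: 6.7
tool_pos: [490.3, 104.1, 87.3]
tcp_rot: [3.121, -0.002, 1.635]
contact_force: [8.6, 5.7, 1.1]
grip_width: 18.2
```

```bash
python3 pl.py .3 .35 .4 .44 .46
```

```text
t 6.7 p [490.3 104.1  87.3] rpy [ 3.1207e+00 -1.7000e-03  1.6348e+00] F [8.6 5.7 1.1] M [ 0.92 -1.45  0.08] w 18.2 q [ 0.06  0.48  1.81  0.    0.83 -0.01]
shift [-0.0022 -0.0081  0.003 ] turn [ 0.0398 -0.0032 -0.0043]
shift [-0.0135 -0.0375  0.0023] turn [ 0.0398 -0.0032 -0.0043]
shift [-0.0264 -0.0663  0.0017] turn [ 0.0398 -0.0032 -0.0043]
shift [-0.0377 -0.0888  0.0012] turn [ 0.0398 -0.0032 -0.0043]
shift [-0.0436 -0.0999  0.001 ] turn [ 0.0398 -0.0032 -0.0043]
```

Emit:
{"fn": "carry_out", "kwargs": {"moves": [-0.0022,-0.0081,0.002,0.02,0,0,0.2,-0.008,-0.023,0.002,0.02,0,0,0.2,-0.0135,-0.0375,0.002,0.02,0,0,0.2,-0.02,-0.052,0.002,0.02,0,0,0.2,-0.0264,-0.0663,0.002,0.03,0,0,0.2,-0.0377,-0.0888,0.001,0.03,0,0,0.2,-0.0425,-0.098,0.001,0.03,0,0,0.2,-0.0425,-0.098,0.001,0.03,0,0,0.2]}}

```text
time: 7.5
tool_pos: [454.8, 85.0, 87.4]
tcp_rot: [3.129, -0.002, 1.634]
contact_force: [6.2, 4.2, 3.2]
grip_width: 18.2
```

```bash
python3 pl.py .46 .4 .38; python3 look.py w3; python3 look.py s2 scene;  python3 - <<'E'
from h import *
im=cv2.imread('pics/s2.png')[:,:,::-1]
zoom(im,190,150,150,140,4,'z7.png')
E
```

```text
t 7.5 p [454.8  85.   87.4] rpy [ 3.1288e+00 -2.3000e-03  1.6341e+00] F [6.2 4.2 3.2] M [ 0.71 -1.14 -0.  ] w 18.2 q [ 0.02  0.43  1.9   0.    0.8  -0.05]
shift [-0.0017 -0.0083  0.0035] turn [ 0.0244 -0.0044 -0.0055]
shift [0.0156 0.0253 0.004 ] turn [ 0.0244 -0.0044 -0.0055]
shift [0.0209 0.0368 0.0041] turn [ 0.0244 -0.0044 -0.0055]
t 7.5 p [454.8  85.   87.4] rpy [ 3.1288e+00 -2.3000e-03  1.6341e+00] F [6.2 4.2 3.2] M [ 0.71 -1.14 -0.  ] w 18.2 q [ 0.02  0.43  1.9   0.    0.8  -0.05]
t 7.55 p [455.   85.2  87.4] rpy [ 3.1288e+00 -2.4000e-03  1.6341e+00] F [7.1 4.3 2.4] M [ 0.68 -1.14  0.14] w 18.4 q [ 0.02  0.43  1.9   0.    0.8  -0.05]
```

View pics/z7.png

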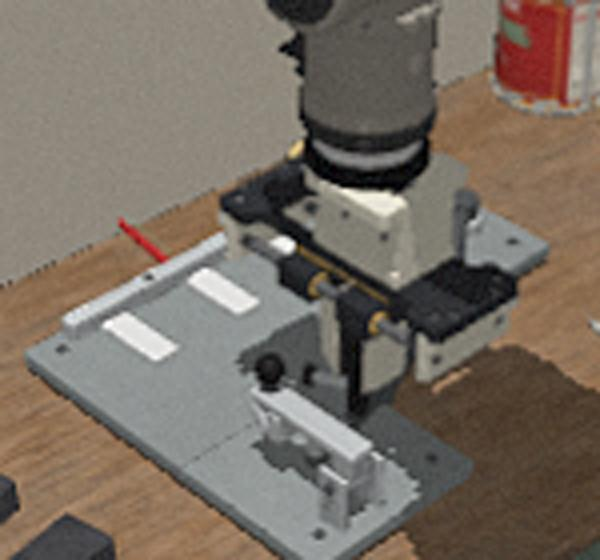

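View pics/w3.png

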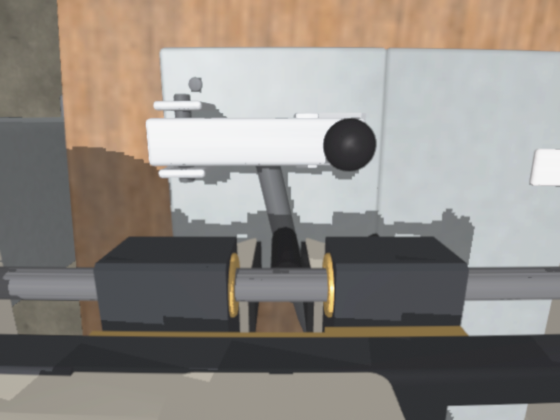

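Bar looks back down with the arm beneath it; easing back to see if it holds.

Emit:
{"fn": "carry_out", "kwargs": {"moves": [0.003,0.005,0.003,0.02,0,0,0.2,0.006,0.01,0.003,0.02,0,0,0.2,0.009,0.015,0.003,0.02,0,0,0.2,0.0125,0.02,0.003,0.02,0,0,0.2,0.0156,0.025,0.003,0.02,0,0,0.2,0.0156,0.025,0.003,0.02,0,0,0.2,0.0156,0.025,0.003,0.02,0,0,0.2,0.0156,0.025,0.003,0.02,0,0,0.2]}}

```text
time: 8.4
tool_pos: [464.3, 92.0, 86.2]
tcp_rot: [3.14, -0.002, 1.634]
contact_force: [0.7, -0.5, 0.7]
grip_width: 18.4
```

```bash
python3 pl.py .38 .4
```

```text
t 8.4 p [464.3  92.   86.2] rpy [ 3.1400e+00 -2.4000e-03  1.6342e+00] F [ 0.7 -0.5  0.7] M [-0.01 -0.1  -0.  ] w 18.4 q [ 0.03  0.45  1.87  0.    0.82 -0.03]
shift [0.0049 0.0121 0.0005] turn [ 0.0031 -0.0046 -0.0053]
shift [-0.0004  0.0006  0.0005] turn [ 0.0031 -0.0046 -0.0053]
```

Emit:
{"fn": "carry_out", "kwargs": {"moves": [0,0,-0.03,0,0,0,0.3,0,0,-0.07,0,0,0,0.3,0,0,-0.11,0,0,0,0.5,0,0,-0.2,0,0,0,1,0,0,-0.3,0,0,0,1,0,0,-0.4,0,0,0,1,0,0,-0.45,0,0,0,1,0,0,-0.45,0,0,0,1]}}

```text
time: 9.2
tool_pos: [465.2, 91.6, 269.2]
tcp_rot: [3.134, -0.002, 1.634]
contact_force: [-0.2, -0.7, 0.1]
grip_width: 71.2
```

```bash
python3 - <<'E'
from h import *
o=obs(); plan([525,225,270],1.81)
E
```

```text
t 9.2 p [465.2  91.6 269.2] rpy [ 3.1337e+00 -2.3000e-03  1.6342e+00] F [-0.2 -0.7  0.1] M [-0.04 -0.09 -0.  ] w 71.2 q [ 0.03  0.22  1.62  0.    1.29 -0.03]
shift [0.3233 0.1704 0.    ] turn [ 0.0154 -0.003  -0.3358]
```

Emit:
{"fn": "carry_out", "kwargs": {"moves": [0.1,0.05,0,0.015,0,-0.15,1,0.2,0.1,0,0.015,0,-0.33,1,0.323,0.17,0,0.015,0,-0.33,1,0.323,0.17,0,0.015,0,-0.33,1,0.323,0.17,0,0.015,0,-0.33,1,0.323,0.17,0,0.015,0,-0.33,1,0.323,0.17,0,0.015,0,-0.33,1,0.323,0.17,0,0.015,0,-0.33,1]}}

```text
time: 10.0
tool_pos: [524.7, 223.7, 270.2]
tcp_rot: [3.141, -0.001, 1.806]
contact_force: [-0.1, -0.2, 0.0]
grip_width: 91.8
```

```bash
python3 look.py w4; python3 look.py t4 top;  python3 - <<'E'
from h import *
im=cv2.imread('pics/t4.png')[:,:,::-1]
zoom(im,150,130,200,150,4,'z7.png')
E
```

```text
t 10.0 p [524.7 223.7 270.2] rpy [ 3.1412e+00 -1.4000e-03  1.8055e+00] F [-0.1 -0.2  0. ] M [-0.05 -0.13 -0.03] w 91.8 q [0.27 0.41 1.35 0.   1.38 0.03]
t 10.05 p [524.8 223.9 270.4] rpy [ 3.1409e+00 -1.5000e-03  1.8056e+00] F [-0.6 -0.4  0.5] M [-0.05 -0.16 -0.03] w 91.8 q [0.27 0.41 1.35 0.   1.38 0.03]
```

View pics/z7.png

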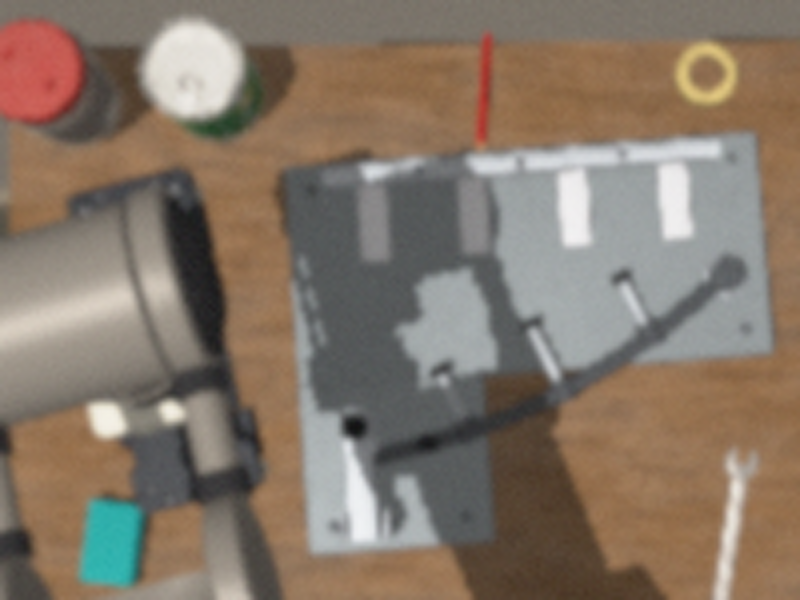

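View pics/w4.png

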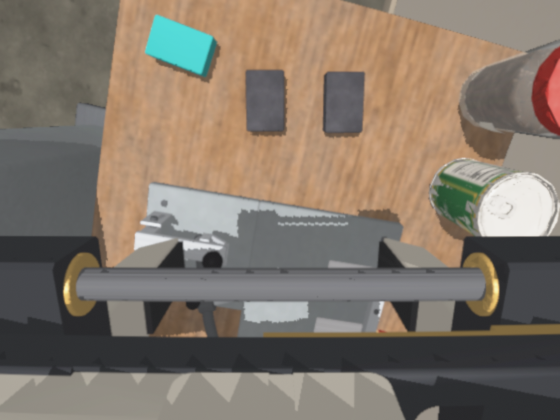

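```bash
python3 - <<'E'
from h import *
im=cv2.imread('pics/w4.png')[:,:,::-1]
zoom(im,235,55,140,90,5.5,'z8.png')
E
```

```text
(no output)
```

View pics/z8.png

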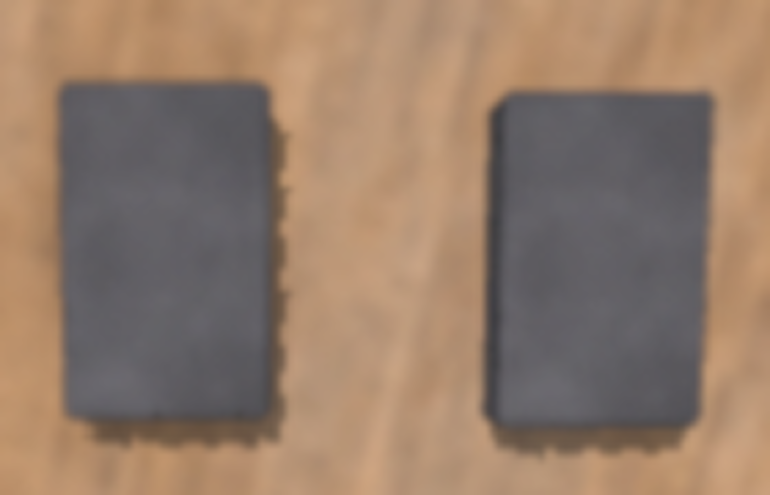

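```bash
cat > st.py <<'E'
from h import *
import pickle
def stone(c,cs,z=26):
    W=px2w(c,cs,[z]*4)[:,:2]; L=[np.linalg.norm(W[i]-W[(i+1)%4]).round(1) for i in range(4)]
    d=(W[0]-W[3])+(W[1]-W[2]); print('centre',W.mean(0).round(1),'sides',L,'long',np.arctan2(d[1],d[0]).round(3)); return W.mean(0),np.arctan2(d[1],d[0])
E
python3 - <<'E'
from st import *
c,im=pickle.load(open('w4.pkl','rb'))
f=lambda l:[(235+(x+.5)/5.5-.5,55+(y+.5)/5.5-.5) for x,y in l]
b=stone(c,f([(62,84),(269,84),(270,416),(68,416)]))
a=stone(c,f([(504,94),(712,93),(702,426),(492,426)]))
obs(); plan([*b[0],140],b[1]); plan([*a[0],140],a[1])
E
```

```text
centre [490.2 300.6] sides [np.float64(38.3), np.float64(60.3), np.float64(38.7), np.float64(60.4)] long 1.807
centre [570.4 318.1] sides [np.float64(38.6), np.float64(60.8), np.float64(40.4), np.float64(60.5)] long 1.811
t 10.1 p [524.8 224.1 270.4] rpy [ 3.1407e+00 -1.5000e-03  1.8058e+00] F [0.6 0.  0.3] M [-0.01 -0.1  -0.01] w 91.5 q [0.27 0.41 1.35 0.   1.38 0.03]
shift [ 0.2057 -0.04    0.3263] turn [ 0.0016 -0.0029 -0.0025]
shift [0.2016 0.1652 0.3264] turn [ 0.0016 -0.0029 -0.0108]
```

Emit:
{"fn": "carry_out", "kwargs": {"moves": [0.1,-0.02,0.1,0,0,0,0.65,0.2057,-0.04,0.2,0,0,0,0.65,0.2057,-0.04,0.326,0,0,0,0.65,0.2057,-0.04,0.45,0,0,0,0.65,0.2057,-0.04,0.52,0,0,0,0.65,0.2057,-0.04,0.55,0,0,0,0.65,0.2057,-0.04,0.55,0,0,0,0.65,0.2057,-0.04,0.55,0,0,0,0.65]}}

```text
time: 10.9
tool_pos: [491.6, 301.0, 52.4]
tcp_rot: [3.138, -0.002, 1.805]
contact_force: [0.2, -0.7, 1.5]
grip_width: 59.5
```

```bash
python3 look.py w5; python3 - <<'E'
from h import *
plan([490.2,300.6,25],1.807)
E
```

```text
t 10.9 p [491.6 301.   52.4] rpy [ 3.1377e+00 -2.1000e-03  1.8053e+00] F [ 0.2 -0.7  1.5] M [-0.01 -0.12 -0.04] w 59.5 q [0.42 0.64 1.61 0.   0.89 0.18]
shift [-0.0005 -0.0047  0.0698] turn [ 0.0097 -0.0043 -0.0032]
```

View pics/w5.png

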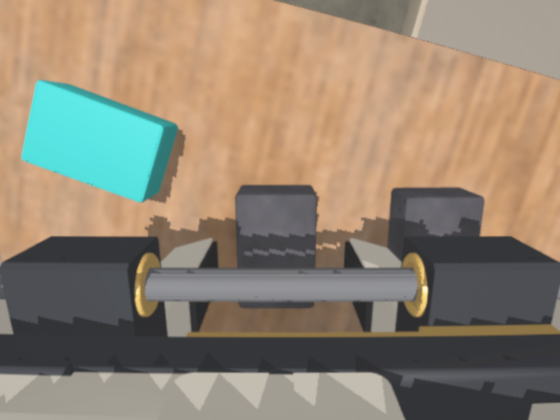

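Stone (237–316 px) lies between the fingers. Descend and close.

Emit:
{"fn": "carry_out", "kwargs": {"moves": [-0.0005,-0.0047,0.035,0.01,0,0,0.65,-0.0005,-0.0047,0.06,0.01,0,0,0.65,-0.0005,-0.0047,0.07,0.01,0,0,0.65,-0.0005,-0.0047,0.07,0.01,0,0,0.65,-0.0005,-0.0047,0.07,0.01,0,0,0.3,-0.0005,-0.0047,0.07,0.01,0,0,0.3,-0.0005,-0.0047,0.07,0.01,0,0,0.3,-0.0005,-0.0047,0.07,0.01,0,0,0.3]}}

```text
time: 11.75
tool_pos: [490.3, 300.7, 25.2]
tcp_rot: [3.141, -0.002, 1.805]
contact_force: [-0.6, 0.2, 1.3]
grip_width: 39.4
```

Emit:
{"fn": "carry_out", "kwargs": {"moves": [0,0,0,0,0,0,0.2,0,0,0,0,0,0,0.2,0,0,0,0,0,0,0.2,0,0,-0.03,0,0,0,0.2,0,0,-0.1,0,0,0,0.2,0,0,-0.2,0,0,0,0.2,0,0,-0.3,0,0,0,0.2,0,0,-0.3,0,0,0,0.2]}}

```text
time: 12.55
tool_pos: [493.3, 301.8, 151.9]
tcp_rot: [3.13, -0.005, 1.806]
contact_force: [0.9, -0.3, -0.8]
grip_width: 39.8
```

```bash
python3 look.py w6; python3 - <<'E'
from h import *
P=bed(q,[54,-76,150])[0]; print(P); plan(P,q[2])
plan(bed(q,[54,76,150])[0],q[2])
E
```

```text
t 12.55 p [493.3 301.8 151.9] rpy [ 3.1298 -0.0046  1.8056] F [ 0.9 -0.3 -0.8] M [ 0.03 -0.11  0.01] w 39.8 q [0.42 0.52 1.51 0.   1.1  0.18]
[636.48805522 -55.06723284 150.        ]
shift [-0.9501  0.1445 -0.0052] turn [ 0.0041 -0.0172  3.3222]
shift [-0.5755  0.2083 -0.0034] turn [ 0.0041 -0.0172  3.3222]
```

View pics/w6.png

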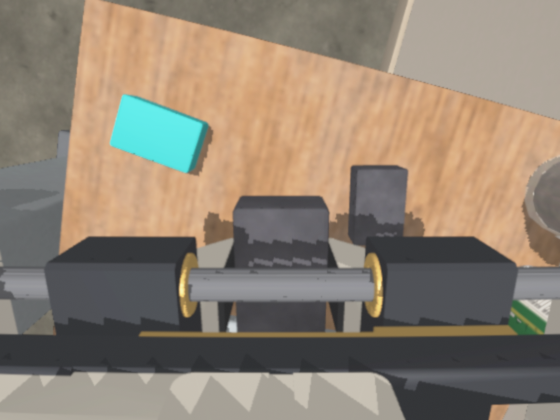

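Emit:
{"fn": "carry_out", "kwargs": {"moves": [-0.05,0.007,0.02,0,0,0.15,0.2,-0.11,0.017,0.04,0,0,0.3,0.2,-0.17,0.025,0.06,0,0,0.45,0.2,-0.23,0.035,0.08,0,0,0.6,0.2,-0.29,0.044,0.1,0,-0.01,0.75,0.2,-0.35,0.053,0.1,0,-0.01,0.9,0.2,-0.4,0.06,0.1,0,-0.01,1,0.2,-0.4,0.06,0.1,0,-0.01,1,0.2]}}

```text
time: 13.4
tool_pos: [552.8, 149.0, 107.3]
tcp_rot: [3.138, -0.0, 1.278]
contact_force: [-0.1, -0.3, -1.3]
grip_width: 39.7
```

```bash
python3 - <<'E'
from h import *
obs();plan(bed(q,[52,-76,110])[0],q[2])
E
```

```text
t 13.4 p [552.8 149.  107.3] rpy [ 3.1375e+00 -4.0000e-04  1.2781e+00] F [-0.1 -0.3 -1.3] M [-0.02 -0.09 -0.01] w 39.7 q [ 0.13  0.56  1.57 -0.    1.    0.42]
shift [-0.4298  0.343  -0.0056] turn [ 0.0063 -0.0053  2.315 ]
```

Emit:
{"fn": "carry_out", "kwargs": {"moves": [-0.04,0.03,0,0,0,0.15,0.2,-0.07,0.055,0,0,0,0.3,0.2,-0.11,0.09,0,0,0,0.45,0.2,-0.15,0.12,0,0,0,0.6,0.2,-0.18,0.145,0,0,0,0.75,0.2,-0.215,0.17,0,0,0,0.9,0.2,-0.25,0.2,0,0,0,1,0.2,-0.25,0.2,0,0,0,1,0.2]}}

```text
time: 14.2
tool_pos: [601.0, 28.6, 107.0]
tcp_rot: [3.138, -0.002, 0.753]
contact_force: [-0.9, -0.0, -1.6]
grip_width: 39.7
```

```bash
python3 - <<'E'
from h import *
obs();plan(bed(q,[52,-76,110])[0],q[2])
E
```

```text
t 14.2 p [601.   28.6 107. ] rpy [ 3.1381e+00 -1.9000e-03  7.5260e-01] F [-0.9 -0.  -1.6] M [0.04 0.   0.  ] w 39.7 q [-0.08  0.61  1.48 -0.    1.04  0.74]
shift [-0.0821  0.2101 -0.0068] turn [ 0.0051 -0.0058  1.3115]
```

Emit:
{"fn": "carry_out", "kwargs": {"moves": [-0.012,0.03,0,0,0,0.15,0.2,-0.025,0.06,0,0,0,0.3,0.2,-0.035,0.09,0,0,0,0.45,0.2,-0.047,0.12,0,0,0,0.6,0.2,-0.06,0.15,0,0,0,0.75,0.2,-0.07,0.18,0,0,0,0.9,0.2,-0.082,0.21,0,0,0,1,0.2,-0.082,0.21,0,0,0,1,0.2]}}

```text
time: 15.0
tool_pos: [634.7, -55.6, 106.9]
tcp_rot: [3.14, -0.003, 0.229]
contact_force: [-0.7, -0.0, -1.1]
grip_width: 39.8
```

```bash
python3 - <<'E'
from h import *
obs();plan(bed(q,[52,-76,70])[0],q[2])
E
```

```text
t 15.0 p [634.7 -55.6 106.9] rpy [ 3.1396e+00 -3.1000e-03  2.2900e-01] F [-0.7 -0.  -1.1] M [0.03 0.   0.02] w 39.8 q [-0.21  0.67  1.37 -0.    1.1   1.13]
shift [-0.0005 -0.0014  0.0922] turn [ 0.0033 -0.0063  0.3114]
```

Emit:
{"fn": "carry_out", "kwargs": {"moves": [0,-0.001,0.02,0,0,0.1,0.2,0,-0.001,0.04,0,0,0.2,0.2,0,-0.001,0.06,0,-0.005,0.31,0.2,0,-0.001,0.08,0,-0.005,0.31,0.2,0,-0.001,0.092,0,-0.005,0.31,0.2,0,-0.001,0.092,0,-0.005,0.31,0.2,0,-0.001,0.092,0,-0.005,0.31,0.2,0,-0.001,0.092,0,-0.005,0.31,0.2]}}

```text
time: 15.8
tool_pos: [635.0, -55.3, 70.5]
tcp_rot: [3.14, -0.002, 0.067]
contact_force: [1.2, -0.4, -1.4]
grip_width: 39.7
```

```bash
python3 look.py w7; python3 - <<'E'
from h import *
c=get_calibration('wrist')
print(w2px(c,bed(q,[[90,-76,36],[90,-150,36],[90,0,36],[80,-38,25],[80,-114,25],[83,-76,62]])).round(1))
plan(bed(q,[52,-76,46.5])[0],q[2])
E
```

```text
t 15.8 p [635.  -55.3  70.5] rpy [ 3.1398e+00 -1.6000e-03  6.7300e-02] F [ 1.2 -0.4 -1.4] M [ 0.02  0.04 -0.  ] w 39.7 q [-0.21  0.71  1.4  -0.    1.03  1.3 ]
[[282.2 176.2]
 [430.7 176.6]
 [129.4 176.2]
 [210.5 191.4]
 [353.4 191.6]
 [282.6 202.2]]
shift [-0.0013 -0.0005  0.0602] turn [ 0.0035 -0.0032  0.0022]
```

View pics/w7.png

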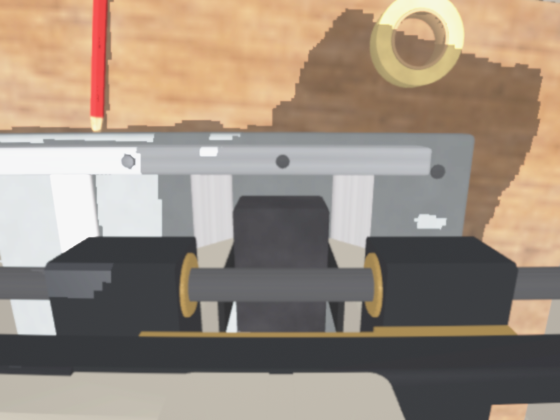

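Strip edge, ribs and stone line up with prediction (rib centres 212/353, stone 236–328). Lower.

Emit:
{"fn": "carry_out", "kwargs": {"moves": [-0.001,0,0.02,0,0,0,0.2,-0.001,0,0.04,0,0,0,0.2,-0.001,0,0.055,0,0,0,0.2,-0.001,0,0.062,0,0,0,0.2,-0.001,0,0.062,0,0,0,0.2,-0.001,0,0.062,0,0,0,0.2,-0.001,0,0.062,0,0,0,0.2,-0.001,0,0.062,0,0,0,0.2]}}

```text
time: 16.65
tool_pos: [634.6, -55.4, 45.7]
tcp_rot: [3.14, -0.002, 0.067]
contact_force: [0.3, 0.1, -0.8]
grip_width: 39.8
```

```bash
python3 - <<'E'
from h import *
obs();plan(bed(q,[59,-76,45.5])[0],q[2])
E
```

```text
t 16.65 p [634.6 -55.4  45.7] rpy [ 3.1397e+00 -1.6000e-03  6.7100e-02] F [ 0.3  0.1 -0.8] M [-0.01  0.08  0.  ] w 39.8 q [-0.21  0.74  1.42 -0.    0.98  1.3 ]
shift [ 0.0172 -0.0005  0.0005] turn [ 0.0035 -0.0032  0.0022]
```

Push forward in small steps (up to 8 mm), checking force.

Emit:
{"fn": "carry_out", "kwargs": {"moves": [0.004,0,0,0,0,0,0.2,0.008,0,0,0,0,0,0.2,0.011,0,0,0,0,0,0.2,0.014,0,0,0,0,0,0.2,0.016,0,0,0,0,0,0.2,0.018,0,0,0,0,0,0.2,0.018,0,0,0,0,0,0.2,0.018,0,0,0,0,0,0.2]}}

```text
time: 17.45
tool_pos: [641.8, -54.9, 45.7]
tcp_rot: [3.14, -0.002, 0.067]
contact_force: [-0.1, 1.0, -1.3]
grip_width: 39.9
```

Emit:
{"fn": "carry_out", "kwargs": {"moves": [0.002,0,0,0,0,0,0.2,0.004,0,0,0,0,0,0.2,0.006,0,0,0,0,0,0.2,0.006,0,0,0,0,0,0.2,0.006,0,0,0,0,0,0.2,0.006,0,0,0,0,0,0.2,0.006,0,0,0,0,0,0.2,0.006,0,0,0,0,0,0.2]}}

```text
time: 18.25
tool_pos: [642.7, -54.8, 45.4]
tcp_rot: [3.14, 0.002, 0.067]
contact_force: [-6.2, -0.6, 0.4]
grip_width: 40.1
```

Contact with the edge at 6 N. Release and rise.

Emit:
{"fn": "carry_out", "kwargs": {"moves": [0,0,0.001,0,0,0,0.2,0,0,0.001,0,0,0,0.55,0,0,0.001,0,0,0,0.55,0,0,0.001,0,0,0,0.55,0,0,0,0,0,0,0.55,0,0,-0.04,0,0,0,0.55,0,0,-0.1,0,0,0,0.55,0,0,-0.17,0,0,0,0.55]}}

```text
time: 19.05
tool_pos: [642.3, -54.6, 113.3]
tcp_rot: [3.141, 0.004, 0.067]
contact_force: [0.6, 0.2, 0.1]
grip_width: 50.6
```

```bash
python3 look.py w8; python3 - <<'E'
from h import *
c=get_calibration('wrist')
print(w2px(c,bed(q,[[90,-56,46],[90,-96,46],[28,-56,46],[28,-96,46]])).round(1))
plan([520,60,200],1.0)
E
```

```text
t 19.05 p [642.3 -54.6 113.3] rpy [3.1408 0.004  0.067 ] F [0.6 0.2 0.1] M [-0.02  0.   -0.  ] w 50.6 q [-0.2   0.68  1.33 -0.    1.14  1.3 ]
[[248.  182.7]
 [313.9 182.7]
 [250.  276.9]
 [311.5 276.9]]
shift [-0.2917 -0.3073 -0.2042] turn [ 0.0102 -0.0059 -1.7816]
```

View pics/w8.png

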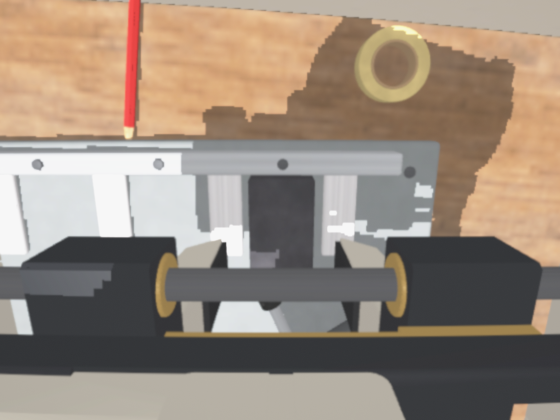

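Stone seated in bay 2, centred between the ribs (249–314 px), end on the strip. Now to the second stone.

Emit:
{"fn": "carry_out", "kwargs": {"moves": [-0.04,-0.05,-0.08,0,0,-0.15,0.65,-0.1,-0.1,-0.15,0,0,-0.35,0.65,-0.15,-0.2,-0.2,0,0,-0.55,0.65,-0.2,-0.3,-0.2,0,0,-0.75,0.65,-0.25,-0.4,-0.2,0,0,-1,0.65,-0.25,-0.4,-0.2,0,0,-1,0.65,-0.25,-0.4,-0.2,0,0,-1,0.65,-0.25,-0.4,-0.2,0,0,-1,0.65]}}

```text
time: 19.9
tool_pos: [534.9, 97.4, 198.3]
tcp_rot: [3.136, -0.003, 0.589]
contact_force: [-0.2, -0.2, -1.1]
grip_width: 59.5
```

```bash
python3 - <<'E'
from h import *
obs();plan([550,240,200],1.81)
E
```

```text
t 19.9 p [534.9  97.4 198.3] rpy [ 3.1356e+00 -3.1000e-03  5.8930e-01] F [-0.2 -0.2 -1.1] M [ 0.04 -0.03  0.01] w 59.5 q [ 0.04  0.41  1.55 -0.    1.18  1.02]
shift [ 0.2296 -0.2753 -0.0051] turn [ 1.3600e-02  1.8000e-03 -2.3314e+00]
```

Emit:
{"fn": "carry_out", "kwargs": {"moves": [0.04,-0.05,0,0,0,-0.25,0.65,0.1,-0.12,0,0,0,-0.5,0.65,0.16,-0.2,0,0,0,-0.75,0.65,0.23,-0.275,0,0.01,0,-1,0.65,0.23,-0.275,0,0.01,0,-1,0.65,0.23,-0.275,0,0.01,0,-1,0.65,0.23,-0.275,0,0.01,0,-1,0.65,0.23,-0.275,0,0.01,0,-1,0.65]}}

```text
time: 20.7
tool_pos: [550.6, 238.4, 197.9]
tcp_rot: [3.14, -0.001, 1.11]
contact_force: [-0.1, 0.4, -0.1]
grip_width: 59.7
```

Emit:
{"fn": "carry_out", "kwargs": {"moves": [0,0,0,0,0,-0.25,0.65,0,0,0,0,0,-0.5,0.65,0,0,0,0,0,-0.75,0.65,0,0,0,0,0,-1,0.65,0,0,0,0,0,-1,0.65,0,0,0,0,0,-1,0.65,0,0,0,0,0,-1,0.65,0,0,0,0,0,-1,0.65]}}

```text
time: 21.5
tool_pos: [550.6, 238.2, 197.9]
tcp_rot: [3.14, 0.0, 1.632]
contact_force: [-0.3, -0.3, -0.4]
grip_width: 59.7
```

```bash
python3 look.py w9
```

```text
t 21.5 p [550.6 238.2 197.9] rpy [3.1398e+00 3.0000e-04 1.6316e+00] F [-0.3 -0.3 -0.4] M [-0.   -0.1   0.02] w 59.7 q [ 0.28  0.51  1.38 -0.    1.25  0.22]
```

View pics/w9.png

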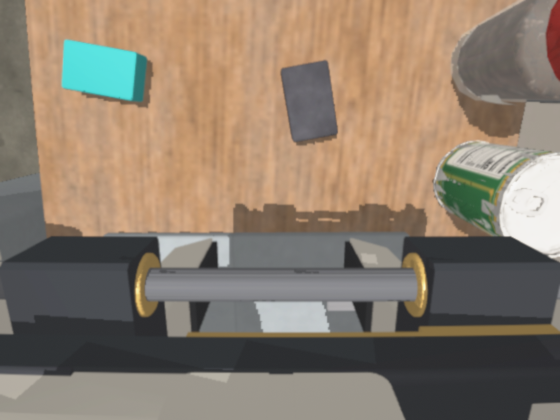

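```bash
python3 - <<'E'
from h import *
im=cv2.imread('pics/w9.png')[:,:,::-1]
zoom(im,270,50,80,105,6,'z9.png')
E
```

```text
(no output)
```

View pics/z9.png

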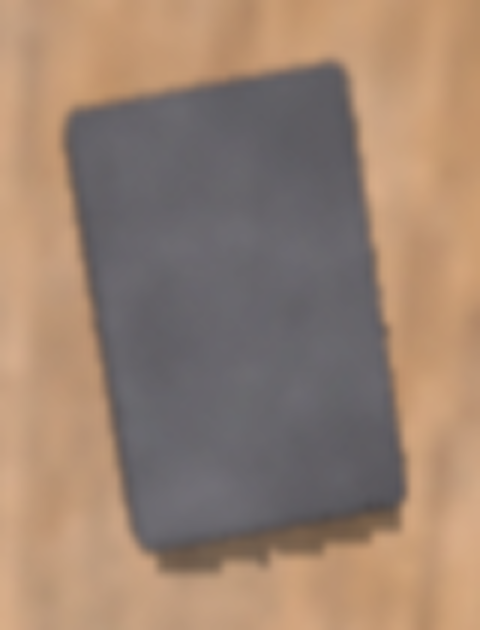

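```bash
python3 - <<'E'
from st import *
c,im=pickle.load(open('w9.pkl','rb'))
f=lambda l:[(270+(x+.5)/6-.5,50+(y+.5)/6-.5) for x,y in l]
b=stone(c,f([(66,110),(346,60),(406,504),(138,552)]))
obs(); plan([*b[0],60],b[1]); plan([*b[0],25],b[1])
E
```

```text
centre [570.7 318.4] sides [np.float64(38.9), np.float64(60.7), np.float64(38.9), np.float64(61.0)] long 1.803
t 21.55 p [550.6 238.3 197.9] rpy [3.1397e+00 3.0000e-04 1.6321e+00] F [ 0.1 -0.3  0.5] M [-0.   -0.12  0.01] w 59.6 q [ 0.28  0.51  1.38 -0.    1.25  0.22]
shift [0.1971 0.0616 0.3449] turn [ 0.0035  0.0008 -0.3264]
shift [0.1971 0.0615 0.4324] turn [ 0.0035  0.0008 -0.3264]
```

```bash
python3 - <<'E'
from h import *
c=get_calibration('top')
for p,z,r in [((198,147),110,37.5),((160.3,145.6),145,40.5)]:
    P=px2w(c,[p],[z])[0]; a=1.803; d=P[:2]-[570.7,318.4]
    print(P.round(0),'along tool x',d@[np.cos(a),np.sin(a)],'along jaws',d@[np.sin(a),-np.cos(a)],r)
E
```

```text
[734. 256. 110.] along tool x -98.11488331680451 along jaws 144.18342825837246 37.5
[732. 355. 145.] along tool x -1.1055543713793057 along jaws 165.2341359275118 40.5
```

Emit:
{"fn": "carry_out", "kwargs": {"moves": [0.08,0.03,0.05,0,0,-0.15,0.65,0.16,0.05,0.12,0,0,-0.326,0.65,0.197,0.0615,0.2,0,0,-0.326,0.65,0.197,0.0615,0.3,0,0,-0.326,0.65,0.197,0.0615,0.345,0,0,-0.326,0.65,0.197,0.0615,0.345,0,0,-0.326,0.65,0.197,0.0615,0.345,0,0,-0.326,0.65,0.197,0.0615,0.345,0,0,-0.326,0.65]}}

```text
time: 22.35
tool_pos: [571.8, 318.8, 61.9]
tcp_rot: [3.136, 0.0, 1.802]
contact_force: [-0.5, -0.5, 0.2]
grip_width: 59.8
```

```bash
python3 look.py w10; python3 - <<'E'
from h import *
plan([570.7,318.4,25],1.803)
E
```

```text
t 22.35 p [571.8 318.8  61.9] rpy [3.1364 0.     1.8024] F [-0.5 -0.5  0.2] M [ 0.01 -0.13  0.01] w 59.8 q [ 0.39  0.75  1.35 -0.    1.04  0.16]
shift [-0.0003 -0.0032  0.0925] turn [ 0.01    0.     -0.0011]
```

View pics/w10.png

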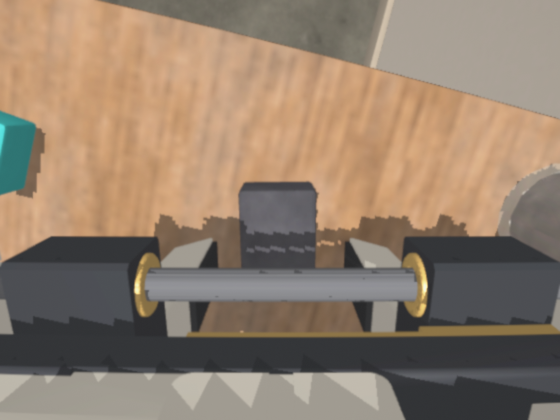

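Stone (240–316 px) centred between the fingers. Descend and grip.

Emit:
{"fn": "carry_out", "kwargs": {"moves": [0,-0.003,0.03,0.01,0,0,0.65,0,-0.003,0.06,0.01,0,0,0.65,0,-0.003,0.085,0.01,0,0,0.65,0,-0.003,0.0925,0.01,0,0,0.65,0,-0.003,0.0925,0.01,0,0,0.65,0,-0.003,0.0925,0.01,0,0,0.2,0,-0.003,0.0925,0.01,0,0,0.2,0,-0.003,0.0925,0.01,0,0,0.2]}}

```text
time: 23.2
tool_pos: [570.9, 318.6, 25.5]
tcp_rot: [3.141, -0.0, 1.802]
contact_force: [-1.5, 0.2, 0.4]
grip_width: 40.1
```

Emit:
{"fn": "carry_out", "kwargs": {"moves": [0,0,0,0,0,0,0.2,0,0,0,0,0,0,0.2,0,0,0,0,0,0,0.2,0,0,-0.03,0,0,0,0.2,0,0,-0.08,0,0,0,0.2,0,0,-0.14,0,0,0,0.2,0,0,-0.2,0,0,0,0.2,0,0,-0.21,0,0,0,0.2]}}

```text
time: 24.0
tool_pos: [572.6, 319.4, 113.6]
tcp_rot: [3.134, -0.001, 1.802]
contact_force: [0.5, -0.7, -1.7]
grip_width: 40.1
```

```bash
python3 - <<'E'
from h import *
obs(); plan(bed(q,[52,76,110])[0],q[2])
E
```

```text
t 24.0 p [572.6 319.4 113.6] rpy [ 3.1342e+00 -1.2000e-03  1.8025e+00] F [ 0.5 -0.7 -1.7] M [ 0.01 -0.15 -0.04] w 40.1 q [0.39 0.69 1.31 0.   1.14 0.16]
shift [-0.5721 -0.0019  0.0083] turn [ 0.0083 -0.0139  3.3165]
```

Emit:
{"fn": "carry_out", "kwargs": {"moves": [-0.04,0,0,0,0,0.12,0.2,-0.08,0,0,0,0,0.26,0.2,-0.13,0,0,0,0,0.4,0.2,-0.18,0,0,0,0,0.55,0.2,-0.23,0,0,0,0,0.7,0.2,-0.27,0,0,0,-0.01,0.85,0.2,-0.3,0,0,0,-0.01,1,0.2,-0.3,0,0,0,-0.01,1,0.2]}}

```text
time: 24.8
tool_pos: [600.3, 201.0, 112.9]
tcp_rot: [3.135, 0.001, 1.276]
contact_force: [0.4, 0.2, -1.5]
grip_width: 40.0
```

```bash
python3 - <<'E'
from h import *
obs(); plan(bed(q,[52,76,110])[0],q[2])
E
```

```text
t 24.8 p [600.3 201.  112.9] rpy [3.1352e+00 1.1000e-03 1.2763e+00] F [ 0.4  0.2 -1.5] M [-0.01 -0.08 -0.  ] w 40.0 q [ 0.2   0.65  1.38 -0.    1.1   0.5 ]
shift [-0.2326  0.1338  0.0082] turn [ 0.0119 -0.0056  2.3115]
```

Emit:
{"fn": "carry_out", "kwargs": {"moves": [-0.03,0.017,0,0,0,0.15,0.2,-0.06,0.034,0,0,0,0.3,0.2,-0.1,0.057,0,0,0,0.45,0.2,-0.14,0.08,0,0,0,0.6,0.2,-0.18,0.1,0,0,0,0.75,0.2,-0.21,0.12,0,0.005,0,0.9,0.2,-0.2326,0.134,0,0.01,0,1,0.2,-0.2326,0.134,0,0.01,0,1,0.2]}}

```text
time: 25.6
tool_pos: [624.7, 95.8, 112.9]
tcp_rot: [3.141, -0.001, 0.753]
contact_force: [1.5, 0.8, -1.2]
grip_width: 40.0
```

Emit:
{"fn": "carry_out", "kwargs": {"moves": [0,0,0,0,0,0.15,0.2,0,0,0,0,0,0.3,0.2,0,0,0,0,0,0.45,0.2,0,0,0,0,0,0.6,0.2,0,0,0,0,0,0.75,0.2,0,0,0,0,0,0.9,0.2,0,0,0,0,0,1,0.2,0,0,0,0,0,1,0.2]}}

```text
time: 26.4
tool_pos: [624.2, 97.0, 112.6]
tcp_rot: [3.142, -0.0, 0.232]
contact_force: [1.2, -0.3, -1.5]
grip_width: 40.2
```

```bash
python3 - <<'E'
from h import *
obs(); plan(bed(q,[52,76,70])[0],q[2])
E
```

```text
t 26.4 p [624.2  97.  112.6] rpy [ 3.1416e+00 -4.0000e-04  2.3240e-01] F [ 1.2 -0.3 -1.5] M [-0.05  0.05 -0.02] w 40.2 q [0.03 0.65 1.38 0.   1.11 1.37]
shift [0.0003 0.0015 0.1065] turn [-0.     -0.0008  0.3179]
```

Emit:
{"fn": "carry_out", "kwargs": {"moves": [0,0.001,0.02,0,0,0.1,0.2,0,0.001,0.04,0,0,0.2,0.2,0,0.001,0.06,0,0,0.318,0.2,0,0.001,0.08,0,0,0.318,0.2,0,0.001,0.1,0,0,0.318,0.2,0,0.001,0.1065,0,0,0.318,0.2,0,0.001,0.1065,0,0,0.318,0.2,0,0.001,0.1065,0,0,0.318,0.2]}}

```text
time: 27.2
tool_pos: [624.5, 96.7, 70.2]
tcp_rot: [-3.142, -0.001, 0.067]
contact_force: [0.1, -0.3, -1.6]
grip_width: 40.0
```

```bash
python3 look.py w11; python3 - <<'E'
from h import *
c=get_calibration('wrist')
print(w2px(c,bed(q,[[90,76,36],[80,38,25],[80,114,25],[83,76,66]])).round(1))
plan(bed(q,[52,76,45.6])[0],q[2])
E
```

```text
t 27.2 p [624.5  96.7  70.2] rpy [-3.1415e+00 -9.0000e-04  6.6600e-02] F [ 0.1 -0.3 -1.6] M [ 0.05  0.02 -0.05] w 40.0 q [0.03 0.7  1.42 0.   1.02 1.54]
[[283.  175.6]
 [354.4 191. ]
 [211.3 190.9]
 [283.5 203.8]]
shift [-0.0005  0.0004  0.0621] turn [-0.     -0.0024  0.0009]
```

View pics/w11.png

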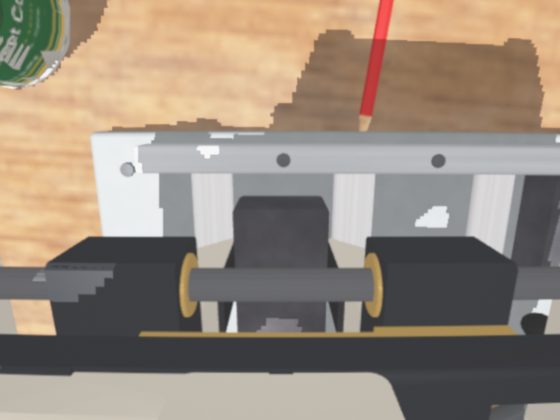

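Aligned with bay 0 (ribs 212/353, stone 235–328). Lower and push.

Emit:
{"fn": "carry_out", "kwargs": {"moves": [0,0,0.02,0,0,0,0.2,0,0,0.04,0,0,0,0.2,0,0,0.055,0,0,0,0.2,0,0,0.061,0,0,0,0.2,0,0,0.061,0,0,0,0.2,0,0,0.061,0,0,0,0.2,0,0,0.061,0,0,0,0.2,0,0,0.061,0,0,0,0.2]}}

```text
time: 28.05
tool_pos: [624.7, 96.7, 46.0]
tcp_rot: [-3.142, -0.001, 0.066]
contact_force: [0.6, 0.1, -1.7]
grip_width: 39.9
```

Emit:
{"fn": "carry_out", "kwargs": {"moves": [0.004,0,0,0,0,0,0.2,0.008,0,0,0,0,0,0.2,0.011,0,0,0,0,0,0.2,0.014,0,0,0,0,0,0.2,0.016,0,0,0,0,0,0.2,0.018,0,0,0,0,0,0.2,0.018,0,0,0,0,0,0.2,0.018,0,0,0,0,0,0.2]}}

```text
time: 28.85
tool_pos: [631.8, 97.1, 46.0]
tcp_rot: [-3.142, -0.001, 0.066]
contact_force: [0.1, -0.3, -1.6]
grip_width: 39.5
```

Emit:
{"fn": "carry_out", "kwargs": {"moves": [0.002,0,0,0,0,0,0.2,0.004,0,0,0,0,0,0.2,0.006,0,0,0,0,0,0.2,0.006,0,0,0,0,0,0.2,0.006,0,0,0,0,0,0.2,0.006,0,0,0,0,0,0.2,0.006,0,0,0,0,0,0.2,0.006,0,0,0,0,0,0.2]}}

```text
time: 29.65
tool_pos: [633.0, 97.3, 45.7]
tcp_rot: [-3.141, 0.002, 0.066]
contact_force: [-4.4, -0.3, 1.5]
grip_width: 40.0
```

Contact at 4.4 N. Release, rise.

Emit:
{"fn": "carry_out", "kwargs": {"moves": [0,0,0,0,0,0,0.2,0,0,0,0,0,0,0.55,0,0,0,0,0,0,0.55,0,0,0,0,0,0,0.55,0,0,0,0,0,0,0.55,0,0,-0.04,0,0,0,0.55,0,0,-0.1,0,0,0,0.55,0,0,-0.2,0,0,0,0.55]}}

```text
time: 30.45
tool_pos: [631.7, 97.2, 124.2]
tcp_rot: [-3.141, 0.007, 0.066]
contact_force: [-0.4, 0.3, 0.7]
grip_width: 50.3
```

```bash
python3 - <<'E'
from h import *
obs(); plan([500,50,330],q[2])
E
```

```text
t 30.45 p [631.7  97.2 124.2] rpy [-3.1413  0.007   0.0664] F [-0.4  0.3  0.7] M [ 0.01 -0.02 -0.01] w 50.3 q [0.03 0.66 1.34 0.   1.16 1.54]
shift [-0.3399  0.0959 -0.5122] turn [-0.0005  0.0135  0.0008]
```

Emit:
{"fn": "carry_out", "kwargs": {"moves": [-0.05,0.01,-0.1,0,0,0,0.4,-0.1,0.03,-0.2,0,0,0,0.4,-0.2,0.06,-0.3,0,0,0,0.4,-0.3,0.09,-0.4,0,0.01,0,0.4,-0.34,0.096,-0.512,0,0.013,0,0.4,-0.34,0.096,-0.512,0,0.013,0,0.4,-0.34,0.096,-0.512,0,0.013,0,0.4,-0.34,0.096,-0.512,0,0.013,0,0.4]}}

```text
time: 31.25
tool_pos: [500.0, 50.0, 328.8]
tcp_rot: [-3.141, 0.001, 0.066]
contact_force: [0.4, -1.1, -0.2]
grip_width: 36.6
```

```bash
python3 look.py w12; python3 - <<'E'
from h import *
c=get_calibration('wrist')
for y in (76,-76): print(w2px(c,bed(q,[[90,y+20,46],[90,y-20,46],[28,y+20,46],[28,y-20,46]])).round(1).tolist())
im=cv2.imread('pics/w12.png')[:,:,::-1]
zoom(im,150,0,290,230,2.75,'z12.png')
plan(bed(q,[-93,132,150])[0],q[2])
E
```

```text
t 31.25 p [500.   50.  328.8] rpy [-3.1411e+00  1.3000e-03  6.6400e-02] F [ 0.4 -1.1 -0.2] M [0.03 0.03 0.01] w 36.6 q [-0.05  0.25  1.42  0.    1.47  1.45]
[[228.2, 21.9], [265.0, 21.8], [229.9, 81.5], [265.5, 81.5]]
[[368.0, 22.4], [404.4, 22.9], [365.0, 81.8], [400.3, 82.1]]
shift [-0.0428 -0.2349  0.4455] turn [-0.0013  0.0058  0.001 ]
```

View pics/z12.png

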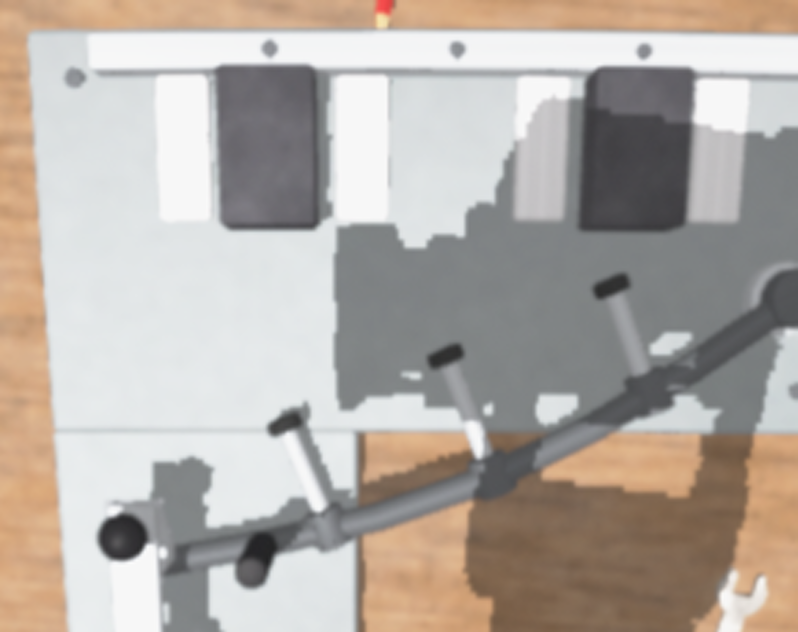

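Both stones sit square in bays 0 and 2 against the strip; arm caught behind the bar. Next the knob.

```bash
python3 - <<'E'
from h import *
import pickle
c,_=pickle.load(open('w12.pkl','rb'))
print(px2w(c,[(194.05,194.6)],[93]),bed(q,[-93,132,93]))
E
```

```text
[[477.68336717 143.02037965  93.        ]] [[476.10065957 142.79353467  93.        ]]
```

Emit:
{"fn": "carry_out", "kwargs": {"moves": [-0.02,-0.1,0.05,0,0,0,0.33,-0.04,-0.2,0.12,0,0,0,0.33,-0.043,-0.235,0.24,0,0,0,0.33,-0.043,-0.235,0.34,0,0.005,0,0.33,-0.043,-0.235,0.4,0,0.005,0,0.33,-0.043,-0.235,0.445,0,0.005,0,0.33,-0.043,-0.235,0.445,0,0.005,0,0.33,-0.043,-0.235,0.445,0,0.005,0,0.33]}}

```text
time: 32.1
tool_pos: [475.8, 142.9, 149.2]
tcp_rot: [-3.141, 0.003, 0.067]
contact_force: [-0.3, -0.5, 1.0]
grip_width: 30.2
```

```bash
python3 look.py w13; python3 - <<'E'
from h import *
c=get_calibration('wrist'); print(w2px(c,bed(q,[-93,132,93])))
plan(bed(q,[-93,132,95])[0],q[2])
E
```

```text
t 32.1 p [475.8 142.9 149.2] rpy [-3.1411e+00  3.1000e-03  6.6600e-02] F [-0.3 -0.5  1. ] M [-0.01  0.02  0.02] w 30.2 q [0.14 0.39 1.73 0.   1.02 1.64]
[[282.50733275 234.02851838]]
shift [-0.0005  0.0004  0.1377] turn [-0.0013  0.0018  0.0011]
```

View pics/w13.png

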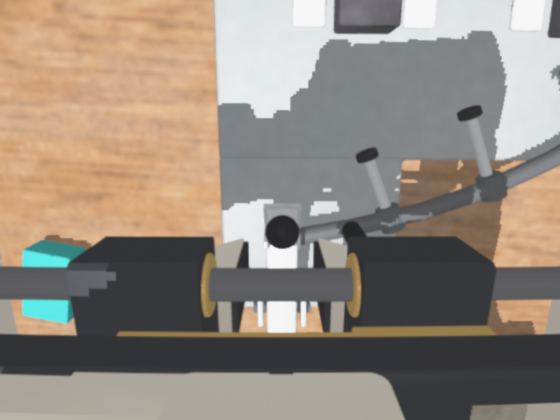

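Emit:
{"fn": "carry_out", "kwargs": {"moves": [0.002,0,0.03,0,0,0,0.33,0.002,0,0.07,0,0,0,0.33,0.002,0,0.1,0,0,0,0.33,0.002,0,0.13,0,0,0,0.33,0.002,0,0.137,0,0,0,0.33,0.002,0,0.137,0,0,0,0.1,0.002,0,0.137,0,0,0,0.1,0.002,0,0.137,0,0,0,0.1]}}

```text
time: 32.95
tool_pos: [477.3, 142.5, 95.6]
tcp_rot: [3.141, 0.0, 0.067]
contact_force: [0.7, -4.8, -2.2]
grip_width: 17.8
```

```bash
cat > lk.py <<'E'
from h import *
import sys
o=obs()
def kn(a): 
    r=np.hypot(72,41);b=np.arctan2(41,72)+a
    return np.array([-165+r*np.cos(b),132,52+r*np.sin(b)])
a0=float(sys.argv[1]); 
for a in map(float,sys.argv[2:]):
    d=bed(q,kn(a))[0]-bed(q,kn(a0))[0]; print(a,end=' '); plan(o['tool_pos']+d,q[2],o)
E
python3 lk.py 0 .1 .2 .3 .4 .5
```

```text
t 32.95 p [477.3 142.5  95.6] rpy [3.1413e+00 4.0000e-04 6.6800e-02] F [ 0.7 -4.8 -2.2] M [-0.68 -0.06 -0.02] w 17.8 q [ 0.14  0.47  1.79 -0.    0.88  1.64]
0.1 shift [-0.0111 -0.     -0.0175] turn [0.0005 0.0007 0.0016]
0.2 shift [-0.024  -0.     -0.0337] turn [0.0005 0.0007 0.0016]
0.3 shift [-0.0383 -0.     -0.0486] turn [0.0005 0.0007 0.0016]
0.4 shift [-0.0541 -0.     -0.062 ] turn [0.0005 0.0007 0.0016]
0.5 shift [-0.0712 -0.     -0.0737] turn [0.0005 0.0007 0.0016]
```

```bash
python3 look.py w14; python3 look.py s14 scene; python3 - <<'E'
from h import *
im=cv2.imread('pics/s14.png')[:,:,::-1]
zoom(im,200,170,120,100,6,'z14.png')
E
```

```text
t 32.95 p [477.3 142.5  95.6] rpy [3.1413e+00 4.0000e-04 6.6800e-02] F [ 0.7 -4.8 -2.2] M [-0.68 -0.06 -0.02] w 17.8 q [ 0.14  0.47  1.79 -0.    0.88  1.64]
t 33.0 p [477.4 142.5  95.6] rpy [3.1414e+00 2.0000e-04 6.6700e-02] F [ 1.1 -4.6 -1.2] M [-0.73 -0.1  -0.04] w 18.4 q [ 0.14  0.47  1.79 -0.    0.88  1.64]
```

View pics/w14.png

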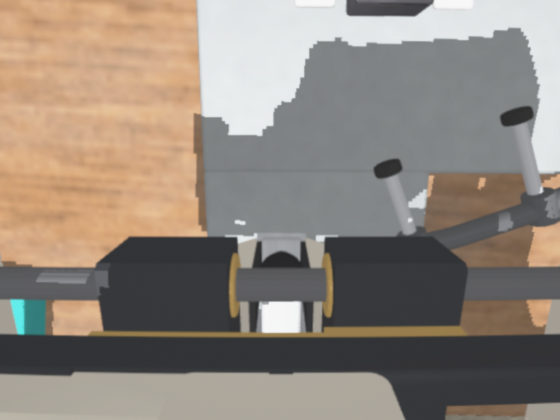

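View pics/z14.png

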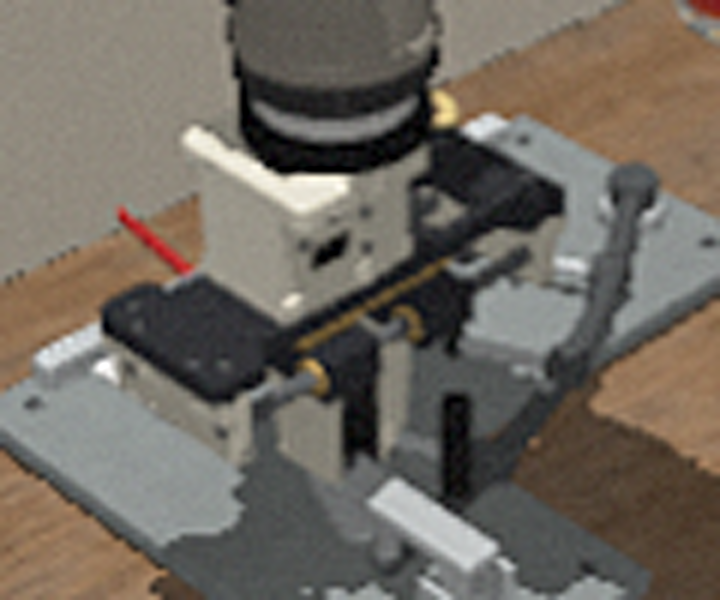

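Ball held. Lift along the arc.

Emit:
{"fn": "carry_out", "kwargs": {"moves": [-0.0055,0.001,-0.009,0,0,0,0.1,-0.0111,0.001,-0.0175,0,0,0,0.1,-0.0175,0.001,-0.026,0,0,0,0.1,-0.024,0.001,-0.0337,0,0,0,0.1,-0.031,0.001,-0.0412,0,0,0,0.1,-0.0383,0.001,-0.0486,0,0,0,0.1,-0.046,0.001,-0.0555,0,0,0,0.1,-0.0541,0.001,-0.062,0,0,0,0.1]}}

```text
time: 33.85
tool_pos: [455.7, 140.8, 120.8]
tcp_rot: [-3.141, -0.0, 0.067]
contact_force: [-0.7, 1.1, -3.0]
grip_width: 18.4
```

```bash
python3 lk.py 0.4 .4 .5; python3 look.py s15 scene; python3 - <<'E'
from h import *
im=cv2.imread('pics/s15.png')[:,:,::-1]
zoom(im,190,150,150,125,5,'z15.png')
E
```

```text
t 33.85 p [455.7 140.8 120.8] rpy [-3.1414e+00 -3.0000e-04  6.6700e-02] F [-0.7  1.1 -3. ] M [ 0.3  -0.25 -0.03] w 18.4 q [0.14 0.4  1.82 0.   0.92 1.64]
0.4 shift [0. 0. 0.] turn [-0.0003 -0.0005  0.0014]
0.5 shift [-0.017  -0.     -0.0117] turn [-0.0003 -0.0005  0.0014]
t 33.85 p [455.7 140.8 120.8] rpy [-3.1414e+00 -3.0000e-04  6.6700e-02] F [-0.7  1.1 -3. ] M [ 0.3  -0.25 -0.03] w 18.4 q [0.14 0.4  1.82 0.   0.92 1.64]
```

View pics/z15.png

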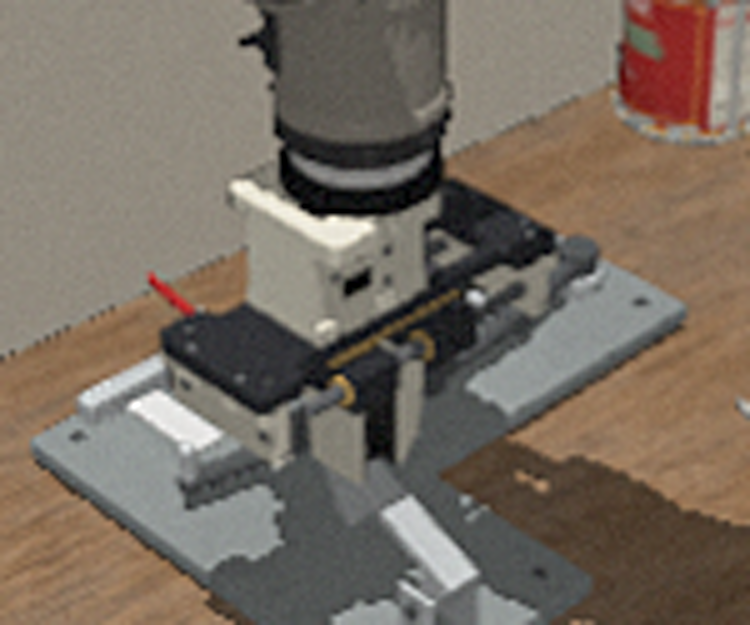

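Arm is already shut (tip seen at zoom (190,475)). Pause, then lower the bar and let go.

Emit:
{"fn": "carry_out", "kwargs": {"moves": [0,0,0,0,0,0,0.1,0,0,0,0,0,0,0.1,0,0,0,0,0,0,0.1,0.008,0,0.0065,0,0,0,0.1,0.0158,0,0.0134,0,0,0,0.1,0.023,0,0.021,0,0,0,0.1,0.03,0,0.0283,0,0,0,0.1,0.037,0,0.036,0,0,0,0.1]}}

```text
time: 34.7
tool_pos: [470.2, 141.8, 106.3]
tcp_rot: [-3.141, 0.0, 0.067]
contact_force: [-1.8, 0.8, -0.6]
grip_width: 18.2
```

```bash
python3 - <<'E'
from h import *
obs(); plan([477.3,142.3,95.6],q[2]); plan([477.3,142.3,160],q[2])
E
```

```text
t 34.7 p [470.2 141.8 106.3] rpy [-3.1415e+00  3.0000e-04  6.6700e-02] F [-1.8  0.8 -0.6] M [ 0.14  0.35 -0.  ] w 18.2 q [0.14 0.44 1.8  0.   0.9  1.64]
shift [ 0.0177 -0.      0.0268] turn [-0.0002  0.0005  0.0015]
shift [ 0.0177 -0.     -0.1342] turn [-0.0002  0.0005  0.0015]
```

Emit:
{"fn": "carry_out", "kwargs": {"moves": [0.006,0,0.008,0,0,0,0.1,0.011,0,0.016,0,0,0,0.1,0.017,0,0.0255,0,0,0,0.1,0.017,0,0.0255,0,0,0,0.1,0.017,0,0.0255,0,0,0,0.35,0.017,0,0.0255,0,0,0,0.35,0.017,0,0.0255,0,0,0,0.35,0.017,0,0,0,0,0,0.35]}}

```text
time: 35.5
tool_pos: [476.2, 142.1, 105.6]
tcp_rot: [3.141, 0.003, 0.067]
contact_force: [-0.1, 0.5, -0.4]
grip_width: 32.0
```

Emit:
{"fn": "carry_out", "kwargs": {"moves": [0,0,-0.05,0,0,0,0.35,0,0,-0.1,0,0,0,0.35,0,0,-0.2,0,0,0,0.35,0,0,-0.3,0,0,0,0.35,0,0,-0.4,0,0,0,0.35,0,0,-0.5,0,0,0,0.35,0.05,0.15,-0.55,0,0,0,0.35,0.05,0.22,-0.55,0,0,0,0.35]}}

```text
time: 36.3
tool_pos: [503.9, 55.3, 329.1]
tcp_rot: [3.141, -0.003, 0.07]
contact_force: [0.4, 0.5, -0.3]
grip_width: 31.9
```

```bash
python3 look.py w16; python3 - <<'E'
from h import *
im=cv2.imread('pics/w16.png')[:,:,::-1]
zoom(im,150,0,290,230,2.75,'z16.png')
E
```

```text
t 36.3 p [503.9  55.3 329.1] rpy [ 3.1406 -0.0034  0.0697] F [ 0.4  0.5 -0.3] M [-0.01  0.02 -0.04] w 31.9 q [-0.04  0.25  1.41 -0.    1.47  1.46]
```

View pics/z16.png

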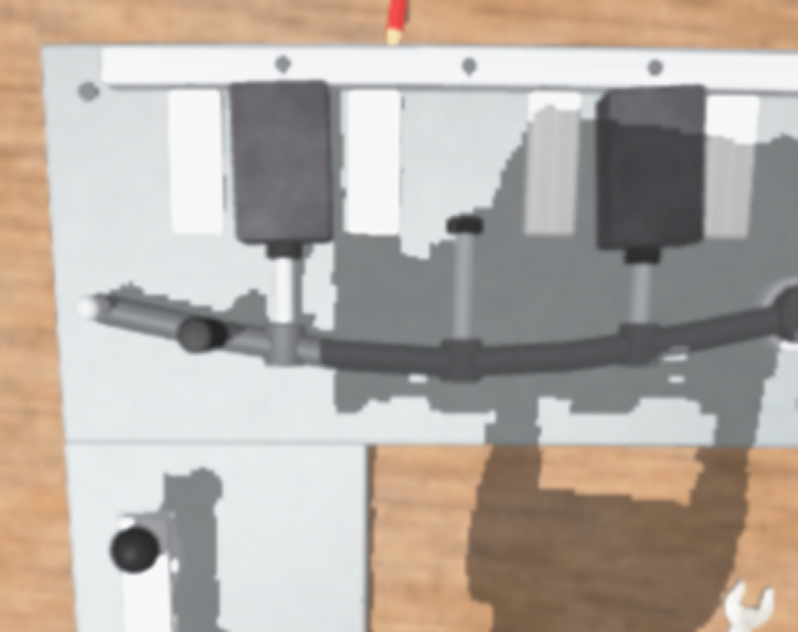

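```bash
python3 - <<'E'
from h import *
im=cv2.imread('pics/w16.png')[:,:,::-1]
zoom(im,205,15,90,85,7,'za.png')
zoom(im,350,15,90,85,7,'zb.png')
c=__import__('pickle').load(open('w16.pkl','rb'))[0]
for y,x0 in ((76,205),(-76,350)): print(((w2px(c,bed(q,[[90,y+20,46],[90,y-20,46],[28,y-20,46],[28,y+20,46]]))-[x0,15]+.5)*7-.5).round(1).tolist())
E
```

```text
[[200.2, 95.5], [455.9, 95.9], [456.7, 508.4], [209.3, 507.8]]
[[155.0, 102.6], [407.6, 107.0], [377.6, 516.5], [133.0, 513.5]]
```

View pics/za.png

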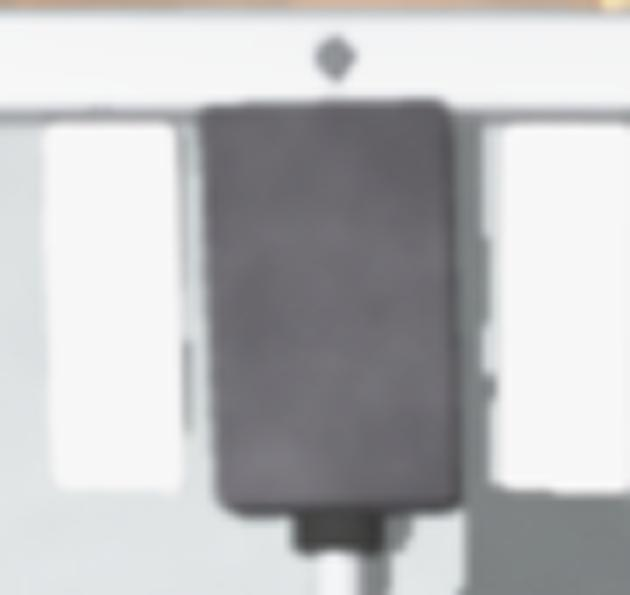

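View pics/zb.png

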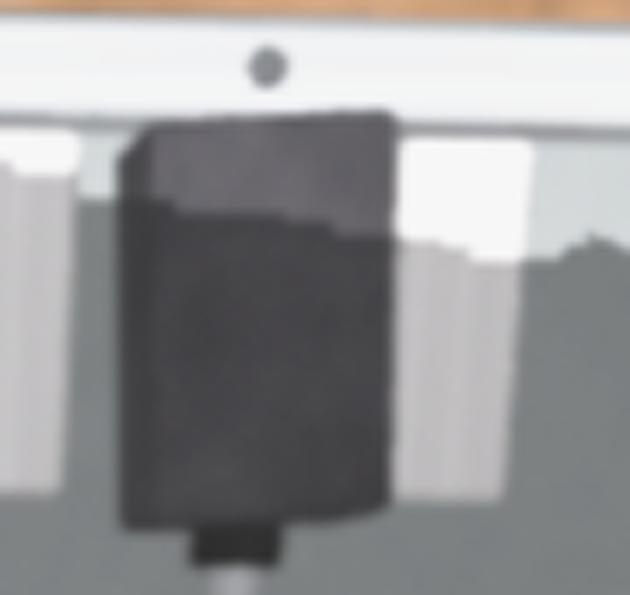

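```bash
cat > ang.py <<'E'
from st import *
def bedst(c,pts,x0,y0,s,z=46):
    uv=[(x0+(x+.5)/s-.5,y0+(y+.5)/s-.5) for x,y in pts]
    W=px2w(c,uv,[z]*4); d=W-[q[0],q[1],0]; B=R.from_euler('z',-q[2]).apply(d)[:,:2]
    print('bed corners',B.round(1).tolist(),'c',B.mean(0).round(1))
    e=lambda a,b:np.degrees(np.arctan2(*(B[a]-B[b])[::-1])).round(1)
    print('edge angs far',e(0,1)-90,'near',e(3,2)-90,'left',e(0,3),'right',e(1,2))
E
python3 - <<'E'
from ang import *
c=pickle.load(open('w16.pkl','rb'))[0]
bedst(c,[(200,108),(449,101),(463,511),(220,516)],205,15,7)
bedst(c,[(148,128),(397,113),(392,510),(152,528)],350,15,7)
bedst(c,[(0,107),(629,114),(629,130),(0,120)],205,15,7,36)
c=pickle.load(open('w12.pkl','rb'))[0]
bedst(c,[(217,68),(316,66),(319,227),(221,228)],150,0,2.75)
bedst(c,[(594,69),(692,68),(686,230),(584,230)],150,0,2.75)
E
```

```text
bed corners [[88.2, 96.1], [89.3, 57.1], [27.6, 55.0], [26.7, 94.3]] c [57.9 75.6]
edge angs far 1.5999999999999943 near 1.2999999999999972 left 1.7 right 1.9
bed corners [[86.3, -55.1], [89.1, -94.4], [29.0, -98.3], [25.8, -59.2]] c [ 57.5 -76.8]
edge angs far 4.099999999999994 near 4.799999999999997 left 3.9 right 3.7
bed corners [[90.6, 129.4], [89.7, 28.5], [87.3, 28.5], [88.6, 129.5]] c [89. 79.]
edge angs far -0.5 near -0.7999999999999972 left -2.2 right 0.7
bed corners [[88.3, 95.6], [88.9, 56.4], [27.8, 55.7], [27.5, 95.8]] c [58.1 75.9]
edge angs far 0.9000000000000057 near 0.5 left -0.2 right 0.6
bed corners [[88.3, -54.0], [89.2, -93.2], [27.3, -95.2], [27.0, -53.1]] c [ 58.  -73.9]
edge angs far 1.2000000000000028 near 0.5 left -0.9 right 1.9
```

Stones are held, but the closing pads dragged the right stone about 4° out of square (left ≈1.6°). I'll square the right one with the jaws, then check.

```bash
python3 - <<'E'
from h import *
obs(); plan(bed(q,[58,-76,140])[0],q[2])
E
```

```text
t 36.35 p [504.6  49.  328.4] rpy [ 3.1366e+00 -2.0000e-03  6.4300e-02] F [ 1.1 -4.   1.2] M [-0.23 -0.11 -0.03] w 32.3 q [-0.05  0.25  1.41 -0.    1.47  1.46]
shift [0.3213 0.2785 0.4731] turn [ 0.0096 -0.0039 -0.0031]
```

Emit:
{"fn": "carry_out", "kwargs": {"moves": [0.05,0.05,0.05,0,0,0,0.57,0.1,0.1,0.1,0,0,0,0.57,0.15,0.2,0.15,0,0,0,0.57,0.2,0.28,0.23,0,0,0,0.57,0.2,0.28,0.23,0,0,0,0.57,0.2,0.28,0.23,0,0,0,0.57,0.2,0.28,0.23,0,0,0,0.57,0.2,0.28,0.23,0,0,0,0.57]}}

```text
time: 37.15
tool_pos: [592.0, -57.0, 239.0]
tcp_rot: [3.136, -0.005, 0.066]
contact_force: [0.4, 0.1, 0.2]
grip_width: 52.3
```

```bash
python3 look.py w17; python3 - <<'E'
from h import *
im=cv2.imread('pics/w17.png')[:,:,::-1]
zoom(im,100,0,270,200,2.9,'z17.png')
plan(bed(q,[58,-76,140])[0],q[2])
E
```

```text
t 37.15 p [592. -57. 239.] rpy [ 3.1359 -0.0047  0.0657] F [0.4 0.1 0.2] M [0.03 0.05 0.03] w 52.3 q [-0.22  0.47  1.34 -0.    1.33  1.28]
shift [0.1203 0.001  0.2477] turn [ 0.0109 -0.0087 -0.0004]
```

View pics/w17.png

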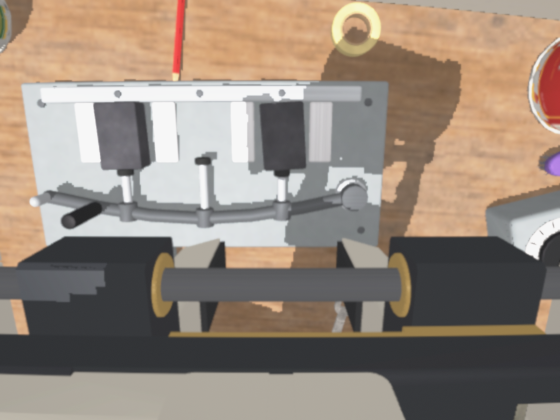

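Emit:
{"fn": "carry_out", "kwargs": {"moves": [0.04,0,0.05,0,0,0,0.57,0.08,0,0.11,0,0,0,0.57,0.12,0.001,0.18,0.01,-0.008,0,0.57,0.12,0.001,0.248,0.01,-0.008,0,0.57,0.12,0.001,0.34,0.01,-0.008,0,0.57,0.12,0.001,0.4,0.01,-0.008,0,0.57,0.12,0.001,0.4,0.01,-0.008,0,0.57,0.12,0.001,0.4,0.01,-0.008,0,0.57]}}

```text
time: 38.0
tool_pos: [641.2, -54.7, 80.4]
tcp_rot: [3.141, -0.002, 0.066]
contact_force: [-1.0, 0.2, 1.4]
grip_width: 52.6
```

```bash
python3 look.py w18; python3 - <<'E'
from h import *
plan(bed(q,[58,-76,46])[0],q[2])
E
```

```text
t 38.0 p [641.2 -54.7  80.4] rpy [ 3.1408e+00 -1.7000e-03  6.6400e-02] F [-1.   0.2  1.4] M [-0.   -0.01  0.01] w 52.6 q [-0.2   0.71  1.37 -0.    1.06  1.3 ]
shift [-0.0035 -0.0006  0.0882] turn [ 0.0025 -0.0069  0.0007]
```

View pics/w18.png

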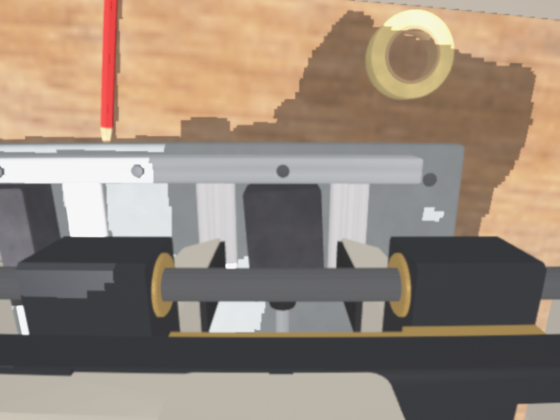

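Emit:
{"fn": "carry_out", "kwargs": {"moves": [-0.003,0,0.03,0,-0.007,0,0.57,-0.003,0,0.06,0,-0.007,0,0.57,-0.003,0,0.083,0,-0.007,0,0.57,-0.003,0,0.086,0,-0.007,0,0.57,-0.003,0,0.086,0,-0.007,0,0.2,-0.003,0,0.086,0,-0.007,0,0.2,-0.003,0,0.086,0,-0.007,0,0.2,-0.003,0,0.086,0,-0.007,0,0.2]}}

```text
time: 38.85
tool_pos: [640.9, -55.3, 47.1]
tcp_rot: [3.14, -0.0, 0.066]
contact_force: [0.4, -1.4, -1.5]
grip_width: 39.6
```

```bash
python3 look.py w19; python3 - <<'E'
from h import *
plan(bed(q,[58,-76,46])[0],q[2])
E
```

```text
t 38.85 p [640.9 -55.3  47.1] rpy [ 3.14e+00 -4.00e-04  6.61e-02] F [ 0.4 -1.4 -1.5] M [-0.18 -0.04 -0.08] w 39.6 q [-0.2   0.75  1.4  -0.    1.    1.3 ]
shift [-0.0008 -0.0013  0.0026] turn [ 0.0031 -0.0006  0.0003]
```

View pics/w19.png

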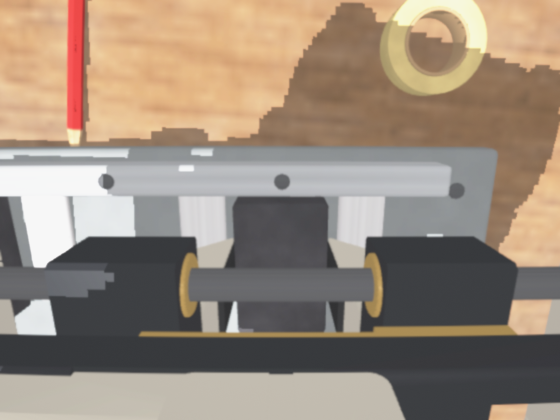

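Emit:
{"fn": "carry_out", "kwargs": {"moves": [0.002,0,0,0,0,0,0.2,0.005,0,0,0,0,0,0.2,0.005,0,0,0,0,0,0.2,0.005,0,0,0,0,0,0.2,0.005,0,0,0,0,0,0.2,0.005,0,0,0,0,0,0.2,0.005,0,0,0,0,0,0.2,0.005,0,0,0,0,0,0.2]}}

```text
time: 39.7
tool_pos: [641.0, -55.2, 47.0]
tcp_rot: [3.14, 0.004, 0.066]
contact_force: [-7.5, -1.9, 3.0]
grip_width: 39.7
```

Stone firmly against the edge (7.5 N). Release and rise, then look.

Emit:
{"fn": "carry_out", "kwargs": {"moves": [0,0,0,0,0,0,0.2,0,0,0,0,0,0,0.57,0,0,0,0,0,0,0.57,0,0,0,0,0,0,0.57,0,0,0,0,0,0,0.57,0,0,-0.04,0,0,0,0.57,0,0,-0.12,0,0,0,0.57,0,0,-0.2,0,0,0,0.57]}}

```text
time: 40.5
tool_pos: [641.0, -55.0, 127.4]
tcp_rot: [3.141, 0.005, 0.066]
contact_force: [0.5, -1.1, -0.7]
grip_width: 52.4
```

```bash
python3 - <<'E'
from h import *
obs(); plan(bed(q,[0,0,240])[0],q[2])
E
```

```text
t 40.5 p [641.  -55.  127.4] rpy [3.1409 0.0055 0.0661] F [ 0.5 -1.1 -0.7] M [ 0.02 -0.02 -0.03] w 52.4 q [-0.2   0.66  1.32 -0.    1.17  1.3 ]
shift [-0.1476 -0.1903 -0.2809] turn [0.0014 0.0104 0.0004]
```

Emit:
{"fn": "carry_out", "kwargs": {"moves": [-0.04,-0.05,-0.1,0,0,0,0.57,-0.08,-0.1,-0.2,0,0,0,0.57,-0.12,-0.15,-0.28,0,0.01,0,0.57,-0.15,-0.19,-0.28,0,0.01,0,0.57,-0.15,-0.19,-0.28,0,0.01,0,0.57,-0.15,-0.19,-0.28,0,0.01,0,0.57,-0.15,-0.19,-0.28,0,0.01,0,0.57,-0.15,-0.19,-0.28,0,0.01,0,0.57]}}

```text
time: 41.3
tool_pos: [577.0, 16.3, 238.7]
tcp_rot: [3.141, 0.002, 0.065]
contact_force: [-0.4, -0.1, 0.3]
grip_width: 52.1
```

```bash
python3 look.py w20; python3 - <<'E'
from h import *
im=cv2.imread('pics/w20.png')[:,:,::-1]
zoom(im,140,60,290,100,2.75,'z20.png')
zoom(im,170,70,90,90,6.5,'za.png');zoom(im,300,70,90,90,6.5,'zb.png')
E
```

```text
t 41.3 p [577.   16.3 238.7] rpy [3.141e+00 1.700e-03 6.520e-02] F [-0.4 -0.1  0.3] M [ 0.05 -0.04  0.01] w 52.1 q [-0.1   0.44  1.38 -0.    1.32  1.4 ]
```

View pics/w20.png

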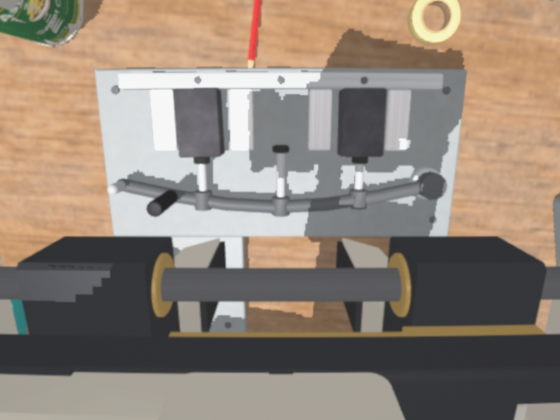

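View pics/za.png

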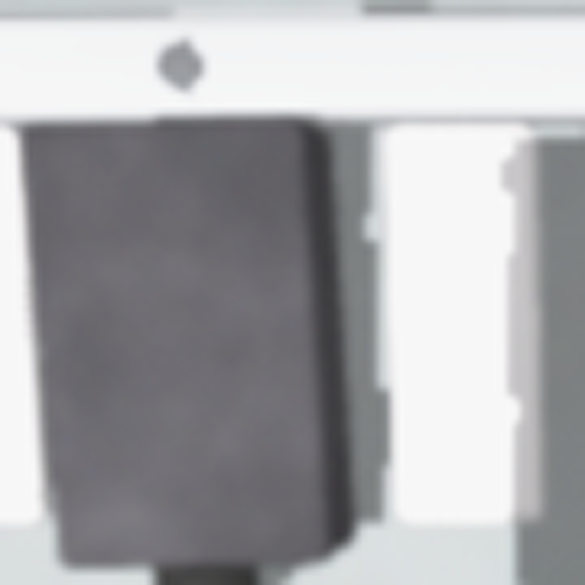

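View pics/zb.png

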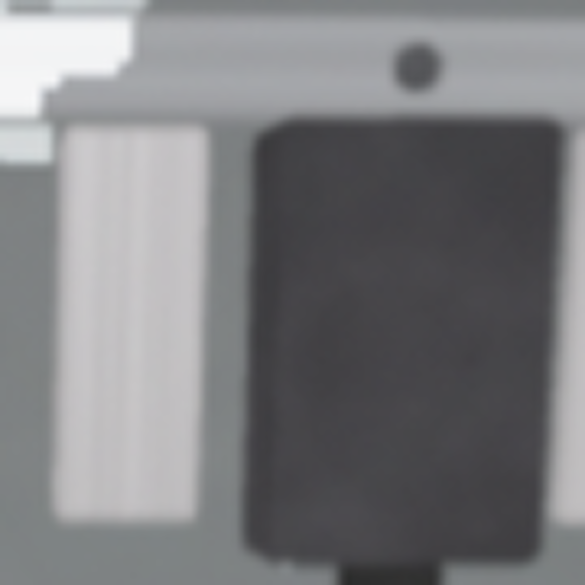

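```bash
python3 - <<'E'
from ang import *
c=pickle.load(open('w20.pkl','rb'))[0]
bedst(c,[(22,124),(305,119),(329,560),(62,567)],170,70,6.5)
bedst(c,[(276,118),(563,119),(543,562),(262,562)],300,70,6.5)
plan(bed(q,[58,76,100])[0],q[2])
E
```

```text
bed corners [[89.4, 95.8], [89.8, 56.9], [29.5, 55.9], [28.7, 94.3]] c [59.4 75.7]
edge angs far 0.5999999999999943 near 1.2999999999999972 left 1.4 right 0.9
bed corners [[89.9, -54.9], [90.0, -94.4], [29.3, -95.6], [29.2, -55.2]] c [ 59.6 -75. ]
edge angs far 0.09999999999999432 near 0.09999999999999432 left 0.4 right 1.2
shift [ 0.1472 -0.1925  0.3465] turn [ 0.0011  0.003  -0.0015]
```

Both are square within about 1° (centres x 59.5, y ±75.5). On to the timer.

```bash
python3 - <<'E'
from h import *
c=get_calibration('top'); print(px2w(c,[(405,210.3)],[60]))
obs(); plan([490,-200,280],-0.3);plan([490,-330,250],-0.5)
E
```

```text
[[ 550.08057231 -342.59589703   60.        ]]
t 41.35 p [576.9  16.3 238.7] rpy [3.141e+00 1.600e-03 6.520e-02] F [ 0. -1.  1.] M [ 0.08 -0.02  0.03] w 52.4 q [-0.1   0.44  1.38 -0.    1.32  1.4 ]
shift [-0.2522  0.5255 -0.1025] turn [0.0016 0.0028 0.6974]
shift [-0.2733  0.8498 -0.0272] turn [0.0019 0.0026 1.0794]
```

Emit:
{"fn": "carry_out", "kwargs": {"moves": [-0.05,0.1,-0.02,0,0,0,0.8,-0.1,0.22,-0.04,0,0,0,0.8,-0.15,0.34,-0.06,0,0,0,0.8,-0.2,0.46,-0.08,0,0,0,0.8,-0.25,0.58,-0.08,0,0,0,0.8,-0.28,0.7,-0.08,0,0,0,0.8,-0.28,0.82,-0.08,0,0,0,0.8,-0.28,0.88,-0.08,0,0,0,0.8]}}

```text
time: 42.15
tool_pos: [487.0, -346.3, 270.6]
tcp_rot: [3.14, 0.002, 0.062]
contact_force: [-0.8, 0.4, -0.7]
grip_width: 73.5
```

```bash
python3 look.py w21; python3 - <<'E'
from h import *
im=cv2.imread('pics/w21.png')[:,:,::-1]
zoom(im,200,50,160,160,4,'z21.png')
E
```

```text
t 42.15 p [ 487.  -346.3  270.6] rpy [3.1405e+00 2.1000e-03 6.1900e-02] F [-0.8  0.4 -0.7] M [0.06 0.05 0.01] w 73.5 q [-0.75  0.46  1.27 -0.    1.42  0.76]
```

View pics/w21.png

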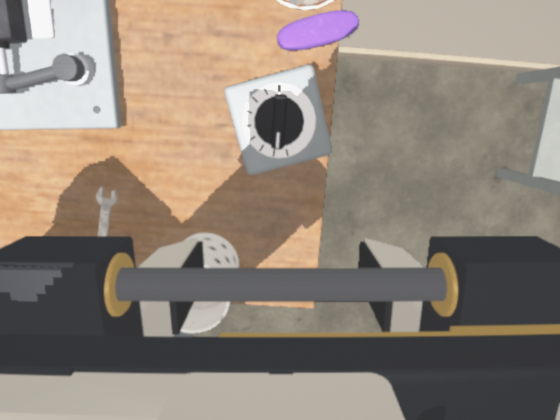

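View pics/z21.png

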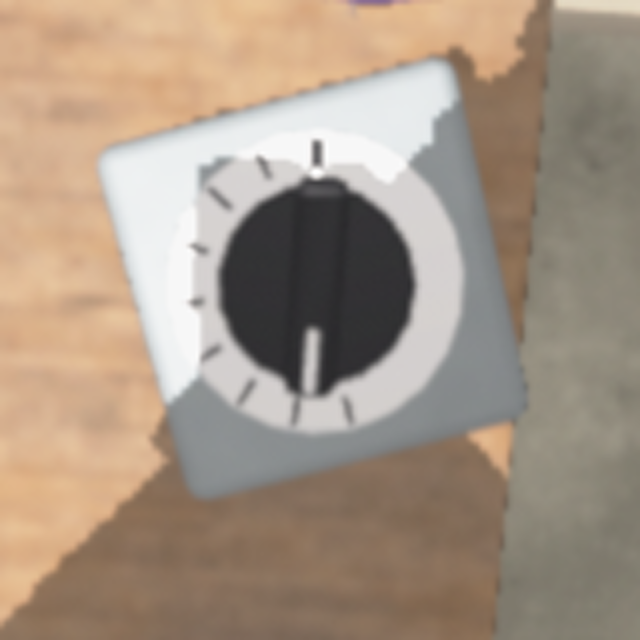

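```bash
python3 - <<'E'
from st import *
c=pickle.load(open('w21.pkl','rb'))[0]
f=lambda l:[(200+(x+.5)/4-.5,50+(y+.5)/4-.5) for x,y in l]
P=px2w(c,f([(320,187),(311,392)]),[88.5]*2); print(P,P.mean(0),np.linalg.norm(P[0]-P[1]),'ang',np.arctan2(*(P[0]-P[1])[1::-1]))
print('dial',px2w(c,f([(317,282)]),[52]), 'box corners centre',px2w(c,f([(100,155),(455,60),(525,412),(200,498)]),[52]*4).mean(0))
t=get_calibration('top'); print('tin',px2w(t,[(412.5,151)],[119]))
E
```

```text
[[ 569.294814   -339.65253662   88.5       ]
 [ 525.22438978 -340.35998681   88.5       ]] [ 547.25960189 -340.00626172   88.5       ] 44.07610209949165 ang 0.01605134153224111
dial [[ 548.74020004 -340.15230332   52.        ]] box corners centre [ 547.85651168 -340.93609332   52.        ]
tin [[ 714.28811915 -353.63412517  119.        ]]
```

```bash
python3 - <<'E'
from h import *
obs(); plan([548,-340.2,160],1.1)
E
```

```text
t 42.2 p [ 487.  -349.8  269.9] rpy [3.1386e+00 2.4000e-03 5.9700e-02] F [-1.6 -1.8 -0.4] M [-0.03  0.13 -0.08] w 73.4 q [-0.75  0.46  1.26 -0.    1.42  0.76]
shift [ 0.1544 -0.0156  0.2744] turn [ 0.0028  0.0072 -1.9868]
```

Emit:
{"fn": "carry_out", "kwargs": {"moves": [0.05,0,0.06,0,0,-0.25,0.45,0.1,-0.01,0.13,0,0,-0.5,0.45,0.154,-0.0156,0.2,0,0,-0.75,0.45,0.154,-0.0156,0.2,0,0,-1,0.45,0.154,-0.0156,0.2,0,0,-1,0.45,0.154,-0.0156,0.2,0,0,-1,0.45,0.154,-0.0156,0.2,0,0,-1,0.45,0.154,-0.0156,0.2,0,0,-1,0.45]}}

```text
time: 43.0
tool_pos: [547.8, -340.5, 190.6]
tcp_rot: [3.139, 0.003, 0.581]
contact_force: [0.8, 0.3, -0.4]
grip_width: 41.4
```

Emit:
{"fn": "carry_out", "kwargs": {"moves": [0,0,0,0,0,-0.25,0.45,0,0,0,0,0,-0.5,0.45,0,0,0,0,0,-0.75,0.45,0,0,0,0,0,-1,0.45,0,0,0,0,0,-1,0.45,0,0,0,0,0,-1,0.45,0,0,0,0,0,-1,0.45,0,0,0,0,0,-1,0.45]}}

```text
time: 43.8
tool_pos: [547.8, -340.6, 190.8]
tcp_rot: [3.141, 0.004, 1.103]
contact_force: [-0.0, -0.1, 0.2]
grip_width: 41.6
```

Emit:
{"fn": "carry_out", "kwargs": {"moves": [0,0,0,0,0,-0.25,0.45,0,0,0,0,0,-0.5,0.45,0,0,0,0,0,-0.75,0.45,0,0,0,0,0,-1,0.45,0,0,0,0,0,-1,0.45,0,0,0,0,0,-1,0.45,0,0,0,0,0,-1,0.45,0,0,0,0,0,-1,0.45]}}

```text
time: 44.6
tool_pos: [547.9, -340.5, 190.7]
tcp_rot: [-3.14, 0.004, 1.625]
contact_force: [-0.2, 0.2, -0.3]
grip_width: 40.9
```

Emit:
{"fn": "carry_out", "kwargs": {"moves": [0,0,0,0,0,-0.25,0.45,0,0,0,0,0,-0.5,0.45,0,0,0,0,0,-0.75,0.45,0,0,0,0,0,-1,0.45,0,0,0,0,0,-1,0.45,0,0,0,0,0,-1,0.45,0,0,0,0,0,-1,0.45,0,0,0,0,0,-1,0.45]}}

```text
time: 45.4
tool_pos: [547.8, -340.6, 190.7]
tcp_rot: [-3.139, 0.003, 2.147]
contact_force: [-0.1, 0.7, 0.5]
grip_width: 41.4
```

Emit:
{"fn": "carry_out", "kwargs": {"moves": [0,0,0,0,0,-0.25,0.45,0,0,0,0,0,-0.5,0.45,0,0,0,0,0,-0.75,0.45,0,0,0,0,0,-1,0.45,0,0,0,0,0,-1,0.45,0,0,0,0,0,-1,0.45,0,0,0,0,0,-1,0.45,0,0,0,0,0,-1,0.45]}}

```text
time: 46.2
tool_pos: [547.8, -340.6, 190.7]
tcp_rot: [-3.137, 0.001, 2.669]
contact_force: [-0.8, 0.2, 0.6]
grip_width: 41.0
```

```bash
python3 - <<'E'
from h import *
obs(); plan([548,-340.2,150],3.158)
E
```

```text
t 46.2 p [ 547.8 -340.6  190.7] rpy [-3.1375e+00  1.0000e-03  2.6686e+00] F [-0.8  0.2  0.6] M [ 0.05 -0.13 -0.04] w 41.0 q [-0.67  0.6   1.24 -0.    1.29 -1.77]
shift [1.000e-04 1.400e-03 1.018e-01] turn [-0.0082  0.     -0.9347]
```

Emit:
{"fn": "carry_out", "kwargs": {"moves": [0,0.001,0.02,0,0,-0.25,0.45,0,0.001,0.05,0,0,-0.5,0.45,0,0.001,0.08,0,0,-0.75,0.45,0,0.001,0.1,-0.008,0,-0.935,0.45,0,0.001,0.1,-0.008,0,-0.935,0.45,0,0.001,0.1,-0.008,0,-0.935,0.45,0,0.001,0.1,-0.008,0,-0.935,0.45,0,0.001,0.1,-0.008,0,-0.935,0.45]}}

```text
time: 47.0
tool_pos: [548.2, -340.5, 151.4]
tcp_rot: [-3.141, 0.001, -3.126]
contact_force: [-0.1, 0.4, 0.5]
grip_width: 41.3
```

```bash
python3 look.py w22; python3 - <<'E'
from h import *
c=get_calibration('wrist'); print(w2px(c,[[548,-340.2,88.5],[524,-340.6,88.5]]))
plan([548,-340.2,78],3.158)
E
```

```text
t 47.0 p [ 548.2 -340.5  151.4] rpy [-3.1407e+00  8.0000e-04 -3.1264e+00] F [-0.1  0.4  0.5] M [ 0.16 -0.12 -0.02] w 41.3 q [-0.67  0.64  1.29 -0.    1.21 -2.26]
[[279.5386187  229.53631919]
 [279.47980727 190.06120982]]
shift [0.0006 0.0009 0.1833] turn [-0.0014  0.0014 -0.0017]
```

View pics/w22.png

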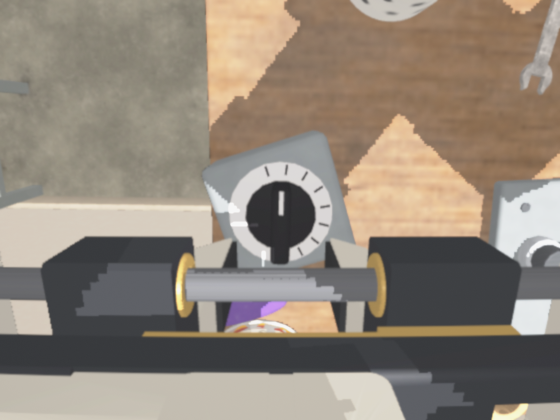

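Emit:
{"fn": "carry_out", "kwargs": {"moves": [0,0.001,0.04,0,0,0,0.45,0,0.001,0.09,0,0,0,0.45,0,0.001,0.13,0,0,0,0.45,0,0.001,0.16,0,0,0,0.45,0,0.001,0.18,0,0,0,0.45,0,0.001,0.18,0,0,0,0.45,0,0.001,0.18,0,0,0,0.25,0,0.001,0.18,0,0,0,0.05]}}

```text
time: 47.85
tool_pos: [548.4, -340.3, 79.7]
tcp_rot: [-3.14, 0.001, -3.126]
contact_force: [-0.1, -0.7, 0.6]
grip_width: 29.8
```

Emit:
{"fn": "carry_out", "kwargs": {"moves": [0,0,0,0,0,0,0.05,0,0,0,0,0,0,0.05,0,0,0,0,0,0,0.05,0,0,0,0,0,0,0.05,0,0,0,0,0,0,0.05,0,0,0,0,0,0,0.05,0,0,0,0,0,0.05,0.05,0,0,0,0,0,0.1,0.05]}}

```text
time: 48.65
tool_pos: [548.6, -340.9, 79.9]
tcp_rot: [-3.139, 0.002, 3.102]
contact_force: [-0.4, -4.2, 0.0]
grip_width: 11.8
```

```bash
python3 - <<'E'
from h import *
obs(); plan([548,-340.2,79])
E
```

```text
t 48.65 p [ 548.6 -340.9   79.9] rpy [-3.1394e+00  2.0000e-03  3.1023e+00] F [-0.4 -4.2  0. ] M [-0.64 -0.19  0.13] w 11.8 q [-0.67  0.71  1.36 -0.    1.06 -2.21]
shift [0.0015 0.0016 0.0023] turn [-0.0042  0.0039 -0.    ]
```

Emit:
{"fn": "carry_out", "kwargs": {"moves": [0,-0.002,0,0,0,0.16,0.05,0,-0.002,0,0,0,0.32,0.05,0,-0.002,0,0,0,0.48,0.05,0,-0.002,0,0,0,0.64,0.05,0,-0.002,0,0,0,0.8,0.05,0,-0.002,0,0,0,0.9,0.05,0,-0.002,0,0,0,1,0.05,0,-0.002,0,0,0,1,0.05]}}

```text
time: 49.45
tool_pos: [548.4, -341.3, 79.9]
tcp_rot: [-3.141, 0.002, 2.577]
contact_force: [-0.0, -2.5, 0.8]
grip_width: 11.7
```

```bash
python3 - <<'E'
from h import *
obs(); plan([548.3,-341,79.5])
E
```

```text
t 49.45 p [ 548.4 -341.3   79.9] rpy [-3.1410e+00  2.2000e-03  2.5771e+00] F [-0.  -2.5  0.8] M [-0.2  -0.09 -0.11] w 11.7 q [-0.68  0.71  1.36 -0.    1.06 -1.68]
shift [0.0007 0.0005 0.001 ] turn [-0.0011  0.0043 -0.    ]
```

Emit:
{"fn": "carry_out", "kwargs": {"moves": [0,0,0,0,0,0.16,0.05,0,0,0,0,0,0.32,0.05,0,0,0,0,0,0.48,0.05,0,0,0,0,0,0.64,0.05,0,0,0,0,0,0.8,0.05,0,0,0,0,0,0.9,0.05,0,0,0,0,0,1,0.05,0,0,0,0,0,1,0.05]}}

```text
time: 50.25
tool_pos: [548.1, -341.6, 79.9]
tcp_rot: [3.142, 0.002, 2.053]
contact_force: [-1.5, -4.0, 1.6]
grip_width: 11.9
```

Emit:
{"fn": "carry_out", "kwargs": {"moves": [0,0,0,0,0,0.16,0.05,0,0,0,0,0,0.32,0.05,0,0,0,0,0,0.48,0.05,0,0,0,0,0,0.64,0.05,0,0,0,0,0,0.8,0.05,0,0,0,0,0,0.9,0.05,0,0,0,0,0,1,0.05,0,0,0,0,0,1,0.05]}}

```text
time: 51.05
tool_pos: [547.7, -341.7, 79.9]
tcp_rot: [3.141, 0.002, 1.531]
contact_force: [-2.1, -2.6, 2.3]
grip_width: 11.8
```

```bash
python3 - <<'E'
from h import *
obs(); plan([548.3,-341,79.5])
E
```

```text
t 51.05 p [ 547.7 -341.7   79.9] rpy [3.1413e+00 1.9000e-03 1.5309e+00] F [-2.1 -2.6  2.3] M [-0.65  0.42 -0.03] w 11.8 q [-0.68  0.71  1.36 -0.    1.06 -0.64]
shift [0.0019 0.0014 0.001 ] turn [0.0006 0.0037 0.    ]
```

Emit:
{"fn": "carry_out", "kwargs": {"moves": [0,0,0,0,0,0.16,0.05,0,0,0,0,0,0.32,0.05,0,0,0,0,0,0.48,0.05,0,0,0,0,0,0.64,0.05,0,0,0,0,0,0.8,0.05,0,0,0,0,0,0.9,0.05,0,0,0,0,0,1,0.05,0,0,0,0,0,1,0.05]}}

```text
time: 51.85
tool_pos: [547.3, -341.6, 79.9]
tcp_rot: [3.141, 0.002, 1.009]
contact_force: [-3.5, -3.8, 2.9]
grip_width: 12.1
```

Emit:
{"fn": "carry_out", "kwargs": {"moves": [0,0,0,0,0,0.16,0.05,0,0,0,0,0,0.32,0.05,0,0,0,0,0,0.48,0.05,0,0,0,0,0,0.64,0.05,0,0,0,0,0,0.8,0.05,0,0,0,0,0,0.9,0.05,0,0,0,0,0,1,0.05,0,0,0,0,0,1,0.05]}}

```text
time: 52.65
tool_pos: [547.0, -341.3, 79.9]
tcp_rot: [3.141, 0.002, 0.488]
contact_force: [-3.3, -2.9, 4.0]
grip_width: 11.6
```

```bash
python3 look.py w23
```

```text
t 52.65 p [ 547.  -341.3   79.9] rpy [3.1414e+00 1.7000e-03 4.8770e-01] F [-3.3 -2.9  4. ] M [-0.32  0.61 -0.05] w 11.6 q [-0.68  0.71  1.36 -0.    1.06  0.41]
```

View pics/w23.png

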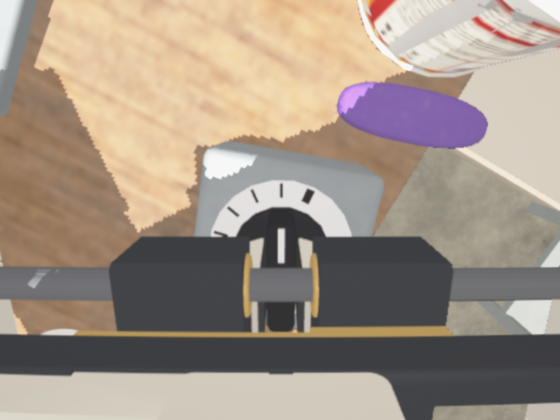

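Emit:
{"fn": "carry_out", "kwargs": {"moves": [0,0,0,0,0,0.12,0.05,0,0,0,0,0,0.24,0.05,0,0,0,0,0,0.36,0.05,0,0,0,0,0,0.48,0.05,0,0,0,0,0,0.58,0.05,0,0,0,0,0,0.66,0.05,0,0,0,0,0,0.7,0.05,0,0,0,0,0,0.7,0.05]}}

```text
time: 53.5
tool_pos: [546.9, -341.0, 79.9]
tcp_rot: [3.141, 0.002, 0.124]
contact_force: [-3.3, -0.4, 2.6]
grip_width: 12.1
```

```bash
python3 - <<'E'
from h import *
obs()
E
```

```text
t 53.5 p [ 546.9 -341.    79.9] rpy [3.1415e+00 1.8000e-03 1.2390e-01] F [-3.3 -0.4  2.6] M [-0.12  0.59  0.12] w 12.1 q [-0.68  0.71  1.36 -0.    1.07  0.77]
```

Emit:
{"fn": "carry_out", "kwargs": {"moves": [0,0,0,0,0,0.02,0.05,0,0,0,0,0,0.04,0.05,0,0,0,0,0,0.06,0.05,0,0,0,0,0,0.08,0.05,0,0,0,0,0,0.1,0.05,0,0,0,0,0,0.12,0.05,0,0,0,0,0,0.13,0.05,0,0,0,0,0,0.13,0.05]}}

```text
time: 54.3
tool_pos: [546.8, -341.0, 79.9]
tcp_rot: [3.141, 0.002, 0.056]
contact_force: [-3.6, -0.8, 3.4]
grip_width: 11.8
```

```bash
python3 look.py w24
```

```text
t 54.3 p [ 546.8 -341.    79.9] rpy [3.1414e+00 1.9000e-03 5.5900e-02] F [-3.6 -0.8  3.4] M [-0.21  0.5   0.22] w 11.8 q [-0.68  0.71  1.36 -0.    1.07  0.84]
```

View pics/w24.png

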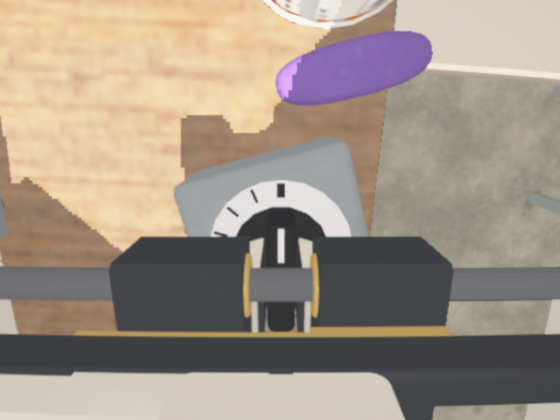

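Pointer (282) meets the broad tick (281). Push a bit more to the stop.

Emit:
{"fn": "carry_out", "kwargs": {"moves": [0,0,0,0,0,0.03,0.05,0,0,0,0,0,0.06,0.05,0,0,0,0,0,0.08,0.05,0,0,0,0,0,0.1,0.05,0,0,0,0,0,0.12,0.05,0,0,0,0,0,0.12,0.05,0,0,0,0,0,0.12,0.05,0,0,0,0,0,0.12,0.05]}}

```text
time: 55.15
tool_pos: [547.0, -341.0, 79.9]
tcp_rot: [3.141, 0.001, -0.007]
contact_force: [-0.5, 0.3, 3.1]
grip_width: 12.3
```

```bash
python3 - <<'E'
from h import *
obs()
E
```

```text
t 55.15 p [ 547.  -341.    79.9] rpy [ 3.1412e+00  1.4000e-03 -6.7000e-03] F [-0.5  0.3  3.1] M [-0.12  0.11  0.72] w 12.3 q [-0.68  0.71  1.36 -0.    1.07  0.9 ]
```

Moment 0.72 N·m: hard stop. Open and rise.

Emit:
{"fn": "carry_out", "kwargs": {"moves": [0,0,0,0,0,0,0.4,0,0,0,0,0,0,0.4,0,0,0,0,0,0,0.4,0,0,0,0,0,0,0.4,0,0,-0.04,0,0,0,0.4,0,0,-0.12,0,0,0,0.4,0,0,-0.2,0,0,0,0.4,0,0,-0.3,0,0,0,0.4]}}

```text
time: 55.95
tool_pos: [546.6, -340.4, 199.9]
tcp_rot: [-3.14, 0.004, -0.007]
contact_force: [0.9, -0.6, -0.5]
grip_width: 36.9
```

```bash
python3 - <<'E'
from h import *
obs(); plan([470,-340,290],0.06)
E
```

```text
t 55.95 p [ 546.6 -340.4  199.9] rpy [-3.1401  0.0036 -0.007 ] F [ 0.9 -0.6 -0.5] M [-0.02 -0.02 -0.01] w 36.9 q [-0.68  0.6   1.23 -0.    1.32  0.9 ]
shift [-0.1924  0.     -0.2247] turn [-0.0031  0.0068 -0.1279]
```

Emit:
{"fn": "carry_out", "kwargs": {"moves": [-0.05,0,-0.05,0,0,0,0.4,-0.1,0,-0.11,0,0,0,0.4,-0.15,0,-0.17,0,0,0,0.4,-0.19,0,-0.22,0,0,0,0.4,-0.19,0,-0.22,0,0,0,0.4,-0.19,0,-0.22,0,0,0,0.4,-0.19,0,-0.22,0,0,0,0.4,-0.19,0,-0.22,0,0,0,0.4]}}

```text
time: 56.75
tool_pos: [471.2, -339.6, 286.6]
tcp_rot: [-3.138, 0.005, -0.007]
contact_force: [-0.4, 0.5, -0.2]
grip_width: 36.8
```

```bash
python3 look.py w25; python3 look.py t25 top; python3 - <<'E'
from h import *
im=cv2.imread('pics/w25.png')[:,:,::-1]
zoom(im,200,30,170,150,4,'z25.png')
im=cv2.imread('pics/t25.png')[:,:,::-1]
zoom(im,145,125,290,180,2.75,'zt25.png')
E
```

```text
t 56.75 p [ 471.2 -339.6  286.6] rpy [-3.1382  0.0053 -0.0065] F [-0.4  0.5 -0.2] M [ 0.07  0.05 -0.03] w 36.8 q [-0.76  0.42  1.28 -0.    1.44  0.82]
t 56.8 p [ 471.2 -339.7  286.7] rpy [-3.1384  0.0052 -0.0065] F [-0.7  0.2 -0.9] M [ 0.06  0.02 -0.01] w 37.1 q [-0.76  0.42  1.28 -0.    1.44  0.82]
```

View pics/z25.png

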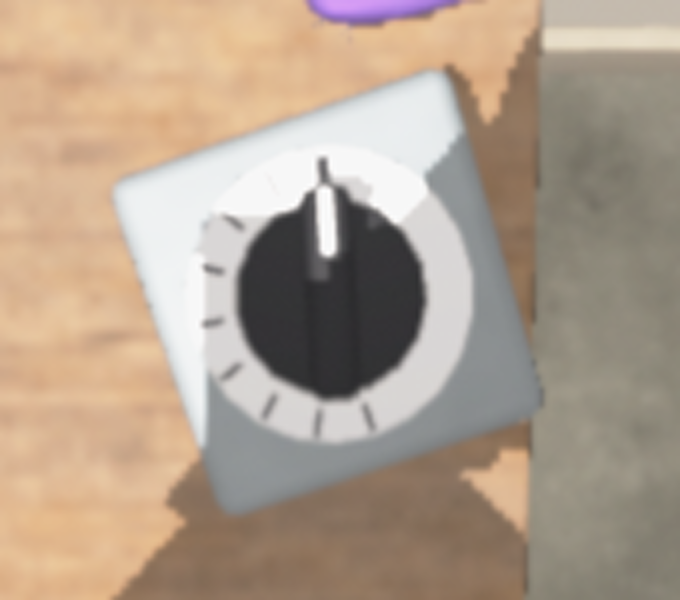

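View pics/zt25.png

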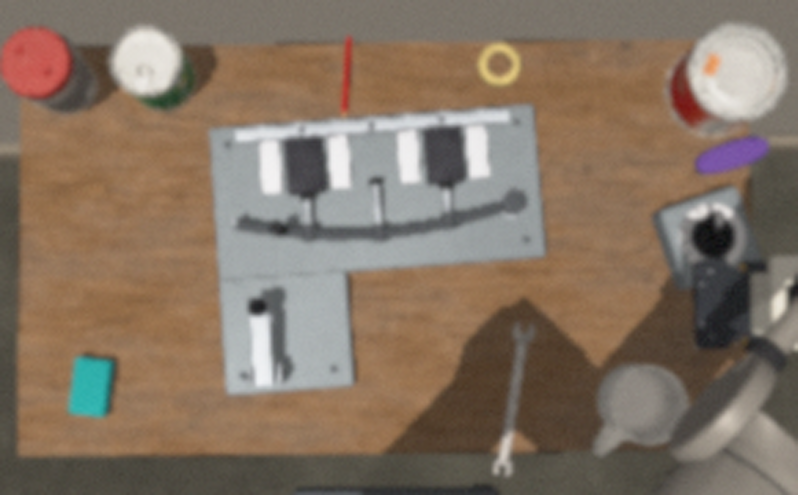

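Pointer on the broad tick; bed looks right from above. One last close look at the stones.

```bash
python3 - <<'E'
from h import *
obs(); plan([500,-30,330],0.066)
E
```

```text
t 56.85 p [ 471.2 -339.7  287. ] rpy [-3.1387  0.0049 -0.0065] F [-0.   0.6  0.4] M [0.02 0.03 0.  ] w 37.0 q [-0.76  0.42  1.28 -0.    1.44  0.82]
shift [ 0.0664 -0.7751 -0.1056] turn [-0.0058  0.0091 -0.1384]
```

Emit:
{"fn": "carry_out", "kwargs": {"moves": [0.02,-0.1,-0.05,0,0,0,0.4,0.04,-0.22,-0.1,0,0,0,0.4,0.06,-0.34,-0.1,0,0,0,0.4,0.07,-0.46,-0.1,0,0,0,0.4,0.07,-0.58,-0.1,0,0,-0.1,0.4,0.07,-0.7,-0.1,0,0,-0.13,0.4,0.07,-0.77,-0.1,0,0,-0.13,0.4,0.07,-0.77,-0.1,0,0,-0.13,0.4]}}

```text
time: 57.65
tool_pos: [501.3, -28.5, 327.6]
tcp_rot: [-3.137, 0.005, 0.067]
contact_force: [-0.1, -0.5, 0.2]
grip_width: 37.0
```

Emit:
{"fn": "carry_out", "kwargs": {"moves": [0,0,0,0,0,0,0.4,0,0,0,0,0,0,0.4,0,0,0,0,0,0,0.4,0,0,0,0,0,0,0.4,0,0,0,0,0,0,0.4,0,0,0,0,0,0,0.4,0,0,0,0,0,0,0.4,0,0,0,0,0,0,0.4]}}

```text
time: 58.45
tool_pos: [501.3, -28.6, 327.6]
tcp_rot: [-3.137, 0.005, 0.066]
contact_force: [-0.0, -0.7, -0.4]
grip_width: 36.3
```

```bash
python3 look.py w26; python3 - <<'E'
from h import *
im=cv2.imread('pics/w26.png')[:,:,::-1]
zoom(im,130,10,290,215,2.75,'z26.png')
E
```

```text
t 58.45 p [501.3 -28.6 327.6] rpy [-3.1373  0.0048  0.0664] F [-0.  -0.7 -0.4] M [ 0.02 -0.05  0.01] w 36.3 q [-0.21  0.25  1.42  0.    1.48  1.29]
```

View pics/z26.png

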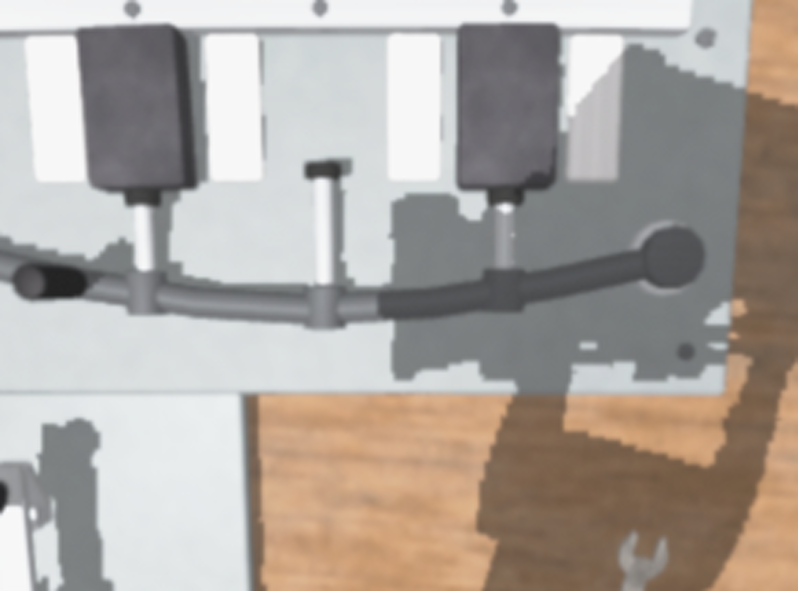

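All in place: both stones pressed by their pads, the latch bar down and the arm shut. Handing in.

```bash
python3 - <<'E'
from plant import close_job
print(close_job())
E
```

```text
the job is handed in; nothing more can be done
None
```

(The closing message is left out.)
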